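Set up the slip-decorating place in a pottery

ROBOT

A 6-joint arm with a two-finger parallel gripper is mounted at the origin on the work surface. World frame = base frame: x ahead of the robot, y to its left, z up, the work surface at z = 0. Lengths are in mm, angles in rad, forces in N, time in s.
With the tool pointing down it reaches from about 325 to 775 mm from the base axis. Payload 5.5 kg.
Tool frame: the origin (TCP) lies midway between the tips of the shut fingers; the grasp point (between the pads) lies 19 mm behind it; z points along the fingers, y is the line along which they close (so a half turn about z gives the same grasp; the last joint's range is limited). The gripper opens to 88 mm and grips with 3 to 60 N. Pads are 20 mm wide; open, the fingers measure 115 mm over their backs; the gripper's body (75 mm by 178 mm) begins 61 mm behind the grasp point.
Start: joints at [-1.21, 0.091, 1.231, -0, 1.82, -0.057], TCP at [243.452, -548.405, 222.631] pointing down, gripper open.
Joint ranges: [-2.87, 2.87], [-0.86, 2.18], [0.17, 2.46], [-1.51, 4.65], [0.06, 2.69], [-2.65, 2.65]. Speed limits (rad/s): [2.57, 2.57, 3.01, 3.14, 3.14, 3.14].

INTERFACE

Orientations are given as [roll, pitch, yaw] about the fixed x, y, z axes, in that order (R = Rz(yaw) Ry(pitch) Rx(roll)).
In Python, from bench import robot gives the robot as it stands.
- The arm moves only by the tool arm_command, never from a script. Its argument "increments" is a list of rows, each a list of 5 numbers: the closure, from 0 (fully open) to 1 (shut), then the shift along the tool's x, y, z as a fraction of full scale, then the turn about the tool's z as a fraction of full scale. In form: [[jaw, dx, dy, dz, spin], ...]. A call has 1 to 12 rows; each row is the pose to reach, as a shift and turn from the pose commanded when the call began, along the tool's axes at that moment; what a row does not reach only later rows make up. Full scale, the value 1, is 60 cm for a shift and 0.5 rad for a turn. A row lasts 1/8 s, in which the tool goes at most 62.5 mm and 10.7 degrees, less where a joint would pass 70% of its speed; a pose out of reach is approached as far as the arm can. A call with a number of a shift or a turn outside -1 to 1 is refused whole. A call with a gripper value outside its range is refused whole. The fingers move at their own pace and stop on an object; "newtons" is the grip in N (left out, the last holds). Time passes only in rows, so rows that repeat a pose let the fingers close. It gives the time, the measured TCP pose, the force, the opening and the grip force at its end, in the units of the state.
- robot.sense(): the state, without advancing time (a new reading comes with each control period).
- robot.capture(name): name is "scene" or "top" or "wrist"; returns a dict with "img" (400x640x3 uint8, red, green, blue), "depth" (400x640 float32, mm along the optical axis (not along the pixel's ray), 0 where there is no reading), "mtx" (3x3 intrinsics, pixels), "k1" (the pictures are not rectified: a ray, as slopes to the right and down, at radius r is drawn at 1 + k1 r^2 times it, then the intrinsics apply), "eye" and "attitude" of the camera in the world. Camera axes: x right, y up, looking along -z (the intrinsics and any distortion apply to the point x, -y, -z); pixel columns grow to the right and rows downward; lengths in mm; the calibration is good to about 2 mm. A picture is of the moment at which its call begins.
- robot.sign_off(): hands the job in; it is judged then, once.
The state is a dict: "time": time; "joint_pos": joint angles; "joint_velocities": joint speeds; "joint_torque": joint torques, N m; "tool_pos": TCP position; "tool_rot": TCP orientation; "ft_force": force on the tool from outside, world axes, zero at the start; "ft_torque": the same for the moment, N m; "width": finger opening in mm; "gripper_force": force on a finger pad.
Only numpy, scipy, OpenCV 4.12 (cv2) and the standard library are available. Lean on these libraries where they do the work, as an engineer would, in place of code of your own. Each camera call takes 0.05 s, during which the arm holds its last target. There are 200 camera calls.

TASK

Make this place ready for slip decorating. First, with all bottles still capped as they are, clear the mat: slide both scrapers blade first all the way into the rack, one to a bay; then push the plaster bat with its clay bowl along the table, without lifting or tipping it, until it sits wholly inside the red ring on the mat. Only then lift the loose caps off the slip bottles and set each one upright (hollow side down, as it sat on the bottle) fully into a well of the white cap tray, one to a well, leaving the bottles standing and the cup, jar and tin where they are.

Things in the scene. Friction and masses are not known exactly. Their poses are not given: they have to be found in the camera images.
- mat: Thin printed mat lying on the table (no height worth counting), 300 x 360 mm, fixed. Origin at the centre of its rings, on the table. A thick red ring has inner radius 85 mm, outer 92 mm; thin black rings at 30, 60 and 130 mm.
- bat: Loose round plaster bat (disc), radius 70 mm, 22 mm thick, with a clay bowl stuck on it (rim radius 47 mm, top 60 mm above the table); about 0.6 kg together. Too wide to grip: push on the bat's edge with closed fingertips, low down. Origin at the centre of its underside, z up. It starts beyond the mat's centre (towards +x).
- scraper_red: Loose scraper lying flat on the mat, red band at the handle's end. Steel blade 65 long x 60 wide x 3 mm; wooden handle 95 x 24 x 18 mm, undersides flush. Origin: junction of blade and handle, underside, mid-width; +x to the blade's tip, -x along the handle, z up. 0.12 kg, centre of mass about 15 mm up the blade. Grip across the handle from above, about 20 mm behind the junction.
- scraper_red_tip (a point): Middle of the tip edge of scraper_red's blade, on its underside (65 mm ahead of the origin); same axes as the scraper.
- scraper_blue: Loose scraper lying flat on the mat, blue band at the handle's end. Steel blade 65 long x 60 wide x 3 mm; wooden handle 95 x 24 x 18 mm, undersides flush. Origin: junction of blade and handle, underside, mid-width; +x to the blade's tip, -x along the handle, z up. 0.12 kg, centre of mass about 15 mm up the blade. Grip across the handle from above, about 20 mm behind the junction.
- scraper_blue_tip (a point): Middle of the tip edge of scraper_blue's blade, on its underside (65 mm ahead of the origin); same axes as the scraper.
- rack: Fixed wooden scraper rack, 70 (x) x 160 (y) x 49 mm high, origin under its centre, +x from the mouths to the back wall (away from the robot). Two bays side by side, open at the front (-x): floor 30 mm high, 68 mm clear width, 11 mm clear height under 8 mm thick lips that overhang each side by 14 mm (the middle 40 mm is open above), 60 mm deep to the back wall.
- bay_left (a point): Middle of the mouth of the rack's left (+y) bay, on the bay floor, 30 mm above the table; same axes as the rack, +x into the bay.
- bay_right (a point): The same for the right (-y) bay.
- well_1 (a point): Centre of the floor of well 1 of the white cap tray (1 is at the +y end), 20 mm above the table; x across the tray's row, y along it, z up. The tray is fixed, 70 (x) x 254 (y) x 30 mm high, with four round wells in a row along y, 46 mm wide and 10 mm deep, 62 mm apart.
- well_2 (a point): Centre of the floor of well 2 of the white cap tray (1 is at the +y end), 20 mm above the table; x across the tray's row, y along it, z up.
- well_3 (a point): Centre of the floor of well 3 of the white cap tray (1 is at the +y end), 20 mm above the table; x across the tray's row, y along it, z up.
- well_4 (a point): Centre of the floor of well 4 of the white cap tray (1 is at the +y end), 20 mm above the table; x across the tray's row, y along it, z up.
- bottle_1: White slip bottle with a band in blue, loose, 0.22 kg: body radius 23 mm, shoulder 62 mm high, above it a collar of radius 12.5 mm (9 mm) and a small nozzle up to 80 mm. Origin at the centre of its underside, z up. Some bottles start without a cap.
- cap_1: Blue cap resting loosely over the nozzle of bottle_1 on its shoulder: radius 20 mm, 34 mm high, 25 g, hollow below (20 mm deep, bore radius 15 mm), solid in its top 14 mm. Origin at the centre of its underside (62 mm above the table on the bottle), z up. Lift it straight up at least 25 mm to clear the nozzle. May be absent.
- bottle_2: White slip bottle with a band in green, loose, 0.22 kg: body radius 23 mm, shoulder 62 mm high, above it a collar of radius 12.5 mm (9 mm) and a small nozzle up to 80 mm. Origin at the centre of its underside, z up. Some bottles start without a cap.
- cap_2: Green cap resting loosely over the nozzle of bottle_2 on its shoulder: radius 20 mm, 34 mm high, 25 g, hollow below (20 mm deep, bore radius 15 mm), solid in its top 14 mm. Origin at the centre of its underside (62 mm above the table on the bottle), z up. Lift it straight up at least 25 mm to clear the nozzle. May be absent.
- bottle_3: White slip bottle with a band in yellow, loose, 0.22 kg: body radius 23 mm, shoulder 62 mm high, above it a collar of radius 12.5 mm (9 mm) and a small nozzle up to 80 mm. Origin at the centre of its underside, z up. Some bottles start without a cap.
- cap_3: Yellow cap resting loosely over the nozzle of bottle_3 on its shoulder: radius 20 mm, 34 mm high, 25 g, hollow below (20 mm deep, bore radius 15 mm), solid in its top 14 mm. Origin at the centre of its underside (62 mm above the table on the bottle), z up. Lift it straight up at least 25 mm to clear the nozzle. May be absent.
- bottle_4: White slip bottle with a band in orange, loose, 0.22 kg: body radius 23 mm, shoulder 62 mm high, above it a collar of radius 12.5 mm (9 mm) and a small nozzle up to 80 mm. Origin at the centre of its underside, z up. Some bottles start without a cap.
- cap_4: Orange cap resting loosely over the nozzle of bottle_4 on its shoulder: radius 20 mm, 34 mm high, 25 g, hollow below (20 mm deep, bore radius 15 mm), solid in its top 14 mm. Origin at the centre of its underside (62 mm above the table on the bottle), z up. Lift it straight up at least 25 mm to clear the nozzle. May be absent.
- water_cup: Bystander: loose blue cup, radius 34, 80 mm high; origin under its centre.
- glaze_jar: Bystander: loose terracotta-coloured jar, radius 30, 75 mm high; origin under its centre.
- powder_tin: Bystander: loose tin, radius 36, 80 mm high; origin under its centre.

How it is judged:
By the outcome, as a careful person would: the job done as asked, in the order asked, and still so for the second after the job is handed in, with the robot touching nothing.
Of cap_1, cap_2, cap_3, cap_4 only 3 to 4 are there at a start; the rules pass over those that are not, and their reading is None.
At some moment in a run one of bat, scraper_red, scraper_blue may be knocked a few centimetres aside while the robot is not near it.
It also fails if it takes over 192 s, if anything falls off the work surface, if the arm or the gripper's body presses on something with over 40 N, if the wrist force passes 120 N, or if a joint passes its speed limit or range.

## Working session

There is one attempt and no reset: what is moved stays moved. The work goes in short steps, Python scripts to look and compute and a tool call to move; the robot and the scene stay as the last step left them, time stands still between calls to the robot, and variables do not carry over. Pictures are saved under pics/ and viewed, at most 14 in all, crops included, and the job is handed in when it is done.

Besides the shell and the picture viewer there is one more tool, called after "Call:" in YAML: its name, and indented under it one key for each argument. arm_command: Moves the arm, as the interface text tells. Shift numbers are shares of 60 cm and turn numbers shares of 0.5 rad, none past 1 either way. Its arguments: {"type":"object","properties":{"increments":{"type":"array"},"newtons":{"type":"number"}},"required":["increments"]}

```bash
ls; mkdir -p pics; cat > h.py <<'E'
import numpy as np, cv2
from bench import robot
from scipy.spatial.transform import Rotation as R
def att(c):
    a=np.array(c["attitude"],float)
    if a.shape==(3,3): return a
    return R.from_euler('xyz',a).as_matrix() if a.size==3 else R.from_quat(a).as_matrix()
def snap(name,fn=None):
    c=robot.capture(name)
    if fn: cv2.imwrite('pics/'+fn,c["img"][...,::-1])
    np.savez('/tmp/%s.npz'%name,**{k:np.array(v) for k,v in c.items()})
    return c
def load(name):
    return dict(np.load('/tmp/%s.npz'%name))
def rays(c,uv):
    K=np.array(c["mtx"],float); k1=float(c["k1"])
    uv=np.asarray(uv,float).reshape(-1,1,2)
    n=cv2.undistortPointsIter(uv,K,np.array([k1,0,0,0.]),None,None,(3,50,1e-10)).reshape(-1,2)
    return np.c_[n[:,0],-n[:,1],-np.ones(len(n))]@att(c).T
def onz(c,uv,z):
    d=rays(c,uv);e=np.array(c["eye"],float)
    return e+d*((z-e[2])/d[:,2])[:,None]
def cloud(c):
    h,w=c["depth"].shape
    u,v=np.meshgrid(np.arange(w),np.arange(h))
    d=rays(c,np.c_[u.ravel(),v.ravel()])
    P=np.array(c["eye"],float)+d*c["depth"].ravel()[:,None]
    P[c["depth"].ravel()<=0]=np.nan
    return P.reshape(h,w,3)
E
python3 - <<'E'
from h import *
for n in("top","scene"):
    c=snap(n,n+"0.png");print(n,c["eye"],c["attitude"],c["mtx"],c["k1"])
print(robot.sense())
E
```

```text
pics
top [ 523.63317301   57.8091796  1341.47772558] [ 0.05871393 -0.01068776 -1.55588852] [[376.59254937   0.         324.13828545]
 [  0.         376.59254937 195.53155579]
 [  0.           0.           1.        ]] 0.008483229123707402
scene [1255.31116276 -711.10454061  692.63729851] [ 1.02072917 -0.00409211  0.72452027] [[451.12991657   0.         320.75849644]
 [  0.         451.12991657 194.12515414]
 [  0.           0.           1.        ]] 0.025252365007194934
{'time': 0.1, 'joint_pos': array([-1.20966363e+00,  9.18028088e-02,  1.23177585e+00, -2.42984282e-05,
        1.81981018e+00, -5.67159594e-02]), 'joint_velocities': array([ 1.89804348e-05, -2.73146031e-03, -3.81229935e-03, -6.09204263e-04,
        2.62349911e-03,  2.79733846e-04]), 'joint_torque': array([ 3.32134026e-03, -4.47855270e+01, -4.07572067e+01,  7.00919190e-02,
        2.83791107e-02, -1.21533149e-04]), 'tool_pos': array([ 243.36233848, -548.12998467,  221.60257464]), 'tool_rot': array([-3.13979802e+00, -7.82961079e-05,  4.17842622e-01]), 'ft_force': array([-0.02955839, -0.36045015, -0.38962969]), 'ft_torque': array([-0.00982628, -0.00444969,  0.04125767]), 'gripper_force': 0.0, 'width': 87.70936459455811}
```

View pics/top0.png

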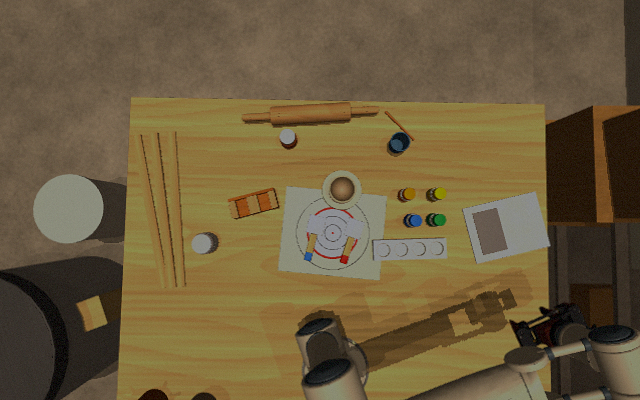

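View pics/scene0.png

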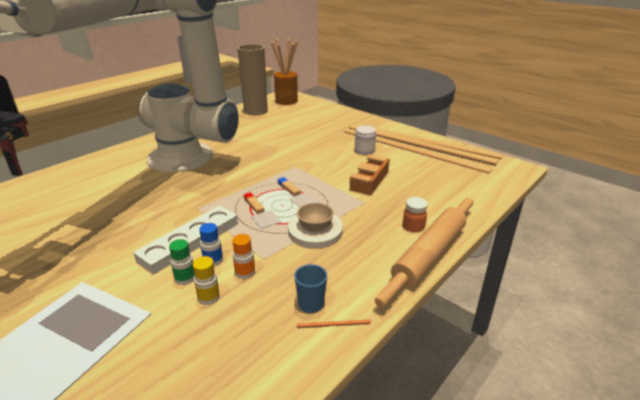

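The top view has the mat centre near (333,232), the bat near (342,190), the red scraper near (350,245) and the blue one near (311,245). The rack is near (254,204), the tray spans (375..447,249), and there are four bottles near (407,194), (436,194), (413,221) and (436,220). I'll enlarge it for exact pixels.

```bash
python3 - <<'E'
from h import *
c=load("top");i=c["img"][...,::-1]
a=cv2.resize(i[165:290,220:380],None,fx=5,fy=4.8,interpolation=cv2.INTER_CUBIC)
a=cv2.resize(i[170:285,225:375],None,fx=5,fy=5,interpolation=cv2.INTER_CUBIC)
a=cv2.convertScaleAbs(a,alpha=1.5)
cv2.imwrite('pics/topA.png',a)
b=cv2.convertScaleAbs(cv2.resize(i[175:270,360:460],None,fx=6,fy=6,interpolation=cv2.INTER_CUBIC),alpha=1.5)
cv2.imwrite('pics/topB.png',b)
E
```

```text
(no output)
```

View pics/topA.png

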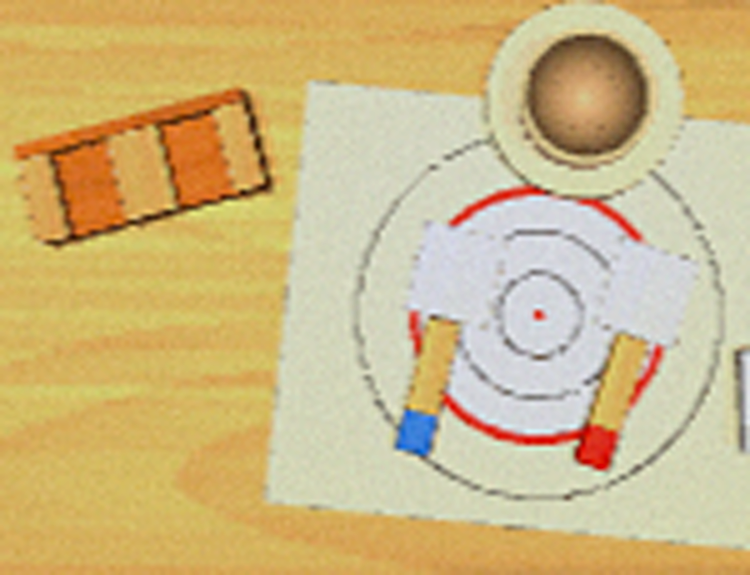

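View pics/topB.png

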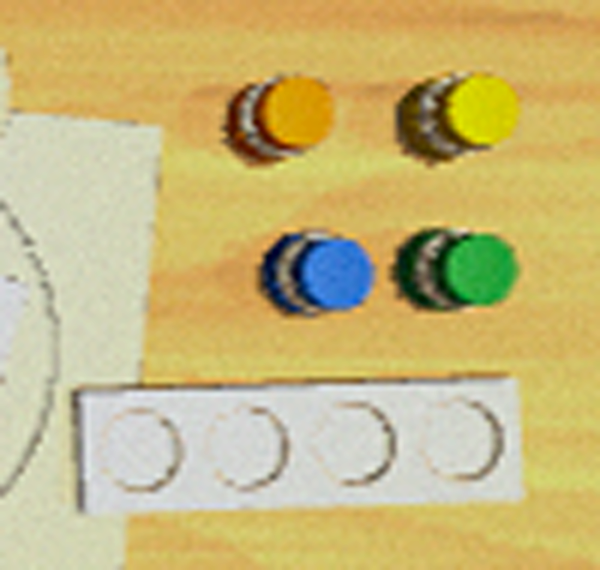

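```bash
python3 - <<'E'
from h import *
np.set_printoptions(precision=1,suppress=True)
c=load("top");P=cloud(c)
A=lambda L:(np.array(L,float)+.5)/5-.5+[225,170]
B=lambda L:(np.array(L,float)+.5)/6-.5+[360,175]
w=lambda L,z:onz(c,L,z)[:,:2]
print("mat",w(A([(538,315)]),0))
print("mat corners",w(A([(312,80),(268,500)]),0),w(B([(160,125)]),0))
print("bat",w(A([(584,100)]),22),"edges LRTB",w(A([(485,100),(683,100),(584,2),(584,197)]),22))
for n,bl,h in(("red",[(634,238),(698,266),(670,345),(600,315)],[(576,460),(608,470),(611,333),(646,340)]),("blue",[(428,222),(503,243),(485,327),(409,306)],[(397,446),(430,457),(428,318),(460,322)])):
    b=w(A(bl),3);q=w(A(h),18)
    e=q[:2].mean(0);j=q[2:].mean(0);tip=b[:2].mean(0);jb=b[2:].mean(0)
    d1=tip-jb;d2=j-e;d3=tip-e;d4=b[1]-b[0]
    print(n,"tip",tip,"jb",jb,"j",j,"end",e,"len",np.linalg.norm(d1),np.linalg.norm(d2),np.linalg.norm(d3),"ang",[round(float(np.arctan2(d[1],d[0])),3) for d in(d1,d2,d3)], round(float(np.arctan2(d4[0],-d4[1])),3))
r=w(A([(15,155),(245,90),(270,188),(55,245)]),49)
print("rack",r,"mean",r.mean(0))
print("caps o,y,b,g",w(B([(298,112),(482,110),(336,273),(479,270)]),96))
W=w(B([(142,450),(248,447),(352,443),(461,439)]),30)
print("wells",W,np.linalg.norm(np.diff(W,axis=0),axis=1))
print("tray corners",w(B([(78,388),(518,378),(524,498),(80,512)]),30))
print("tops depth",[float(np.nanmedian(P[int(v)-1:int(v)+2,int(u)-1:int(u)+2,2])) for u,v in B([(298,112),(482,110),(336,273),(479,270),(200,440)])], "table", float(np.nanmedian(P[250:260,200:220,2])))
# rack via depth
rg=P[180:225,222:285].reshape(-1,3);m=(rg[:,2]>42)&(rg[:,2]<56);p=rg[m]
print(len(p),"rack top", p[:,2].mean()); rr=cv2.minAreaRect(p[:,:2].astype(np.float32));print(rr)
rg=P[180:225,222:285].reshape(-1,3);p=rg[(rg[:,2]>20)&(rg[:,2]<56)];print(cv2.minAreaRect(p[:,:2].astype(np.float32)))
for nm,(u0,u1,v0,v1),lo,hi in(("bat",(315,370,165,215),12,30),("tray",(370,452,232,265),22,40)):
    rg=P[v0:v1,u0:u1].reshape(-1,3);p=rg[(rg[:,2]>lo)&(rg[:,2]<hi)];print(nm,cv2.minAreaRect(p[:,:2].astype(np.float32)),p[:,2].mean())
E
```

```text
mat [[471.4  14.1]]
mat corners [[636.1 177.8]
 [338.9 202.5]] [[ 606.6 -177.3]]
bat [[623.2 -15.5]] edges LRTB [[622.1  54.1]
 [624.3 -85.1]
 [692.5 -14.6]
 [555.1 -16.3]]
red tip [517.4 -76.1] jb [461.9 -54.7] j [458.  -48.9] end [368.5 -24.4] len 59.442467208577945 92.77849673158053 157.55678883827503 ang [-0.369, -0.267, -0.334] -0.397
blue tip [529.1  66.4] jb [469.5  78.6] j [467.7  80.4] end [376.2 100.1] len 60.768790430577575 93.59306902855045 156.56506306165494 ang [-0.201, -0.212, -0.217] -0.258
rack [[577.3 375.4]
 [624.4 219.2]
 [557.3 200.6]
 [516.2 346.3]] mean [568.8 285.4]
caps o,y,b,g [[ 609.  -236.9]
 [ 611.7 -339. ]
 [ 520.4 -258. ]
 [ 523.3 -337. ]]
wells [[ 416.6 -162.6]
 [ 419.2 -223.9]
 [ 422.4 -284.1]
 [ 425.6 -347.2]] [61.3 60.3 63.2]
tray corners [[ 451.6 -125.4]
 [ 461.2 -380.3]
 [ 392.3 -383.5]
 [ 380.6 -127. ]]
tops depth [95.93257542619563, 96.36495524467114, 94.94183960708597, 97.15175077537128, 32.693478665132034] table 0.9283596273625108
557 rack top 49.162620679112486
((571.7526245117188, 289.285400390625), (70.26273345947266, 159.9407501220703), 15.830307006835938)
((571.7041015625, 289.12890625), (70.33721923828125, 160.22329711914062), 15.730291366577148)
bat ((623.938720703125, -16.12908935546875), (136.8982696533203, 137.66748046875), 27.46064567565918) 22.66994214676853
tray ((420.4621887207031, -255.62879943847656), (70.62168884277344, 255.1245880126953), 2.6900343894958496) 29.84496924909641
```

```bash
cat >> h.py <<'E'
def go(x,y,z,yaw):
    s=robot.sense();p=np.array(s["tool_pos"]);r=R.from_euler('xyz',s["tool_rot"])
    d=r.inv().apply(np.array([x,y,z],float)-p)/600
    y0=s["tool_rot"][2];dy=(yaw-y0+np.pi)%(2*np.pi)-np.pi
    print("t",round(s["time"],2),"pos",p.round(1),"yaw",round(y0,3),"j6",s["joint_pos"][5].round(2),"| shift",d.round(4),"spin",round(-dy/.5,3))
E
python3 -c "
from h import *
go(449,84,200,-.21)"
```

```text
t 0.1 pos [ 243.4 -548.1  221.6] yaw 0.418 j6 -0.06 | shift [ 0.7408 -0.8238  0.0375] spin 1.256
```

Call:
arm_command:
  increments:
    - [0.3,0.741,-0.824,0.037,1]
    - [0.3,0.741,-0.824,0.037,1]
    - [0.3,0.741,-0.824,0.037,1]
    - [0.3,0.741,-0.824,0.037,1]
    - [0.3,0.741,-0.824,0.037,1]
    - [0.3,0.741,-0.824,0.037,1]
    - [0.3,0.741,-0.824,0.037,1]
    - [0.3,0.741,-0.824,0.037,1]
    - [0.3,0.741,-0.824,0.037,1]
    - [0.3,0.741,-0.824,0.037,1]
    - [0.3,0.741,-0.824,0.037,1]
    - [0.3,0.741,-0.824,0.037,1]
  newtons: 25

```text
time: 1.6
tool_pos: [449.0, 86.1, 199.4]
tool_rot: [3.142, 0.002, -0.078]
ft_force: [-0.6, -0.1, 0.5]
width: 61.6
gripper_force: 0.0
```

```bash
python3 -c "
from h import *
c=snap('wrist','w1.png');print(c['eye'],c['attitude'],c['mtx'],c['k1'],robot.sense()['joint_pos'])
go(449,84,120,-.21)"
```

```text
[523.12263498  80.0745543  360.2289013 ] [-2.71986756e-01  7.70918601e-04 -1.64882380e+00] [[308.80613521   0.         320.24794088]
 [  0.         308.80613521 199.93285551]
 [  0.           0.           1.        ]] 0.008637626886481531 [ 1.12144435e-01 -2.98423567e-01  1.63436355e+00 -3.23241326e-04
  1.80738972e+00  1.76238829e+00]
t 1.65 pos [448.9  84.7 199.7] yaw -0.08 j6 1.76 | shift [0.0005 0.001  0.1329] spin 0.261
```

View pics/w1.png

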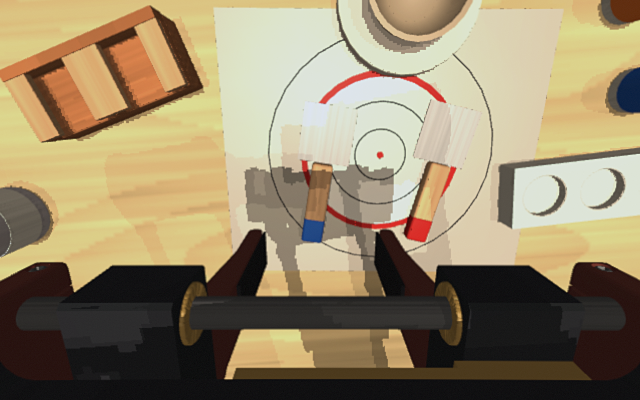

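The wrist view shows both scrapers and the rack. The blue handle runs from (313,241) to (322,164) with its blade tip at (302..358,103). The red handle runs from (415,239) to (439,165) with its tip at (427..478,106).

```bash
python3 - <<'E'
from h import *
np.set_printoptions(precision=1,suppress=True)
c=load("wrist");w=lambda L,z:onz(c,L,z)[:,:2]
print("mat",w([(380,155)],0))
for n,bl,h in(("blue",[(302,101),(358,106),(351,165),(301,160)],[(302,240),(324,242),(313,163),(331,165)]),("red",[(427,101),(478,112),(463,168),(415,158)],[(405,236),(426,241),(430,163),(447,167)])):
    b=w(bl,3);q=w(h,18);e=q[:2].mean(0);j=q[2:].mean(0);tip=b[:2].mean(0);jb=b[2:].mean(0)
    an=lambda d:round(float(np.arctan2(d[1],d[0])),3)
    print(n,"tip",tip,"jb",jb,"j",j,"end",e,an(tip-jb),an(j-e),an(tip-e),np.linalg.norm(tip-e))
P=cloud(c);rg=P[0:145,0:205].reshape(-1,3)
p=rg[(rg[:,2]>40)&(rg[:,2]<56)];print("rack",cv2.minAreaRect(p[:,:2].astype(np.float32)),p[:,2].mean())
# bay floors
p=rg[(rg[:,2]>25)&(rg[:,2]<34)];print("floor z",np.median(p[:,2]))
# handle depth clouds
for n,(u0,u1,v0,v1) in(("blue",(295,335,160,246)),("red",(398,452,158,246))):
    q=P[v0:v1,u0:u1].reshape(-1,3);q=q[(q[:,2]>12)&(q[:,2]<24)];print(n,"handle",len(q),cv2.minAreaRect(q[:,:2].astype(np.float32)),q[:,2].mean())
E
```

```text
mat [[471.7  14.7]]
blue tip [533.1  68.7] jb [468.3  77.9] j [469.3  82.6] end [377.9 100.4] -0.14 -0.192 -0.201 158.45254312909674
red tip [519.3 -66. ] jb [457.4 -52.8] j [458.  -46.7] end [371.6 -21.6] -0.21 -0.283 -0.292 154.15142123071513
rack ((572.570068359375, 292.23480224609375), (71.19405364990234, 161.6524658203125), 15.683758735656738) 47.53006594531833
floor z 29.135328423633013
blue handle 1618 ((423.0425720214844, 92.21797180175781), (24.621078491210938, 94.6083755493164), 76.5931396484375) 16.815934902250994
red handle 1670 ((413.86846923828125, -35.98616409301758), (24.272871017456055, 94.357421875), 71.89207458496094) 16.59855508078037
```

```bash
python3 -c "
from h import *
go(449.8,85.8,4.5,-.234)"
```

```text
t 1.65 pos [448.9  84.7 199.7] yaw -0.08 j6 1.76 | shift [ 0.0019 -0.0022  0.3254] spin 0.309
```

Call:
arm_command:
  increments:
    - [0.3,0.002,-0.002,0.1,0.309]
    - [0.3,0.002,-0.002,0.2,0.309]
    - [0.3,0.002,-0.002,0.27,0.309]
    - [0.3,0.002,-0.002,0.31,0.309]
    - [0.3,0.002,-0.002,0.325,0.309]
    - [0.3,0.002,-0.002,0.325,0.309]
    - [0.8,0.002,-0.002,0.325,0.309]
    - [0.8,0.002,-0.002,0.325,0.309]
    - [0.8,0.002,-0.002,0.325,0.309]
    - [0.8,0.002,-0.002,0.325,0.309]
    - [0.8,0.002,-0.002,0.325,0.309]
  newtons: 30

```text
time: 3.02
tool_pos: [450.6, 85.1, 5.7]
tool_rot: [-3.141, -0.0, -0.237]
ft_force: [-0.4, 0.2, 1.6]
width: 23.8
gripper_force: 29.9
```

```bash
python3 -c "
from h import *
go(449.8,85.8,120,-.234)"
```

```text
t 3.02 pos [450.6  85.1   5.7] yaw -0.237 j6 1.92 | shift [-0.0016 -0.0008 -0.1905] spin -0.005
```

```bash
python3 -c "
from h import *
go(422.2,287.9,110,.275)"
```

```text
t 3.02 pos [450.6  85.1   5.7] yaw -0.237 j6 1.92 | shift [-0.1253 -0.3175 -0.1738] spin -1.023
```

Call:
arm_command:
  increments:
    - [0.8,0,0,-0.06,0]
    - [0.8,0,0,-0.12,0]
    - [0.8,0,0,-0.174,0]
    - [0.8,-0.04,-0.08,-0.174,-0.3]
    - [0.8,-0.08,-0.16,-0.174,-0.6]
    - [0.8,-0.11,-0.24,-0.174,-0.85]
    - [0.8,-0.125,-0.29,-0.174,-1]
    - [0.8,-0.125,-0.318,-0.174,-1]
    - [0.8,-0.125,-0.318,-0.174,-1]
    - [0.8,-0.125,-0.318,-0.174,-1]

```text
time: 4.28
tool_pos: [422.6, 286.9, 109.6]
tool_rot: [3.141, 0.001, 0.261]
ft_force: [-0.3, 0.5, -1.5]
width: 24.0
gripper_force: 29.9
```

```bash
python3 - <<'E'
from h import *
go(422.2,287.9,110,.275)
c=snap('wrist','w2.png')
P=cloud(c);Q=P.reshape(-1,3);m=(abs(Q[:,0]-572)<95)&(abs(Q[:,1]-291)<110)
p=Q[m&(Q[:,2]>43)&(Q[:,2]<56)];print("rack",cv2.minAreaRect(p[:,:2].astype(np.float32)),p[:,2].mean())
E
```

```text
t 4.28 pos [422.6 286.9 109.6] yaw 0.261 j6 1.84 | shift [-0.0003 -0.0017 -0.0006] spin -0.027
rack ((555.2080688476562, 287.21636962890625), (35.00477981567383, 160.72918701171875), 15.72138786315918) 47.77200261046555
```

View pics/w2.png

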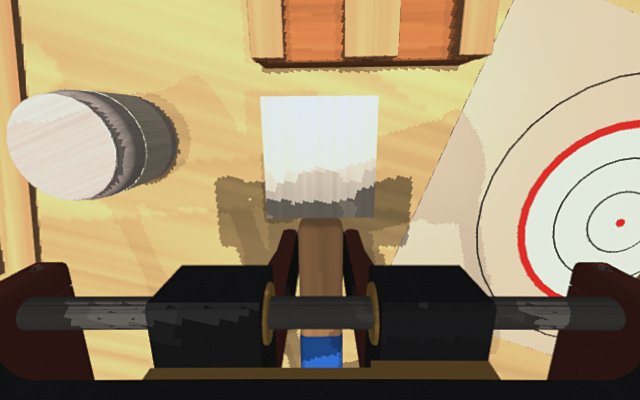

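The blade is held level. Its tip corners are at (261,97) and (378,96), and the left bay's lip gap at the front top edge runs from (284,57) to (344,57).

```bash
python3 - <<'E'
from h import *
np.set_printoptions(precision=1,suppress=True)
c=load('wrist');P=cloud(c)
z=np.nanmedian(P[110:150,290:350,2]);print("blade z",z,"tip z",np.nanmedian(P[100:106,290:350,2]),"rear",np.nanmedian(P[200:210,300:340,2]))
q=P[90:215,240:400].reshape(-1,3);q=q[(q[:,2]>z-8)&(q[:,2]<z+8)];rr=cv2.minAreaRect(q[:,:2].astype(np.float32));print("blade rect",rr)
print("corners",onz(c,[(261,97),(378,96)],z)[:,:2])
print("lips",onz(c,[(284,57),(344,57),(399,55),(460,55)],49)[:,:2], "front ends",onz(c,[(250,58),(490,52)],49)[:,:2])
x=np.array([np.cos(.2745),np.sin(.2745)]);y=np.array([-x[1],x[0]])
L=onz(c,[(284,57),(344,57),(399,55),(460,55)],49)[:,:2]
print("rack frame: lips y",L@y,"x",L@x,"blade y",np.array(onz(c,[(261,97),(378,96)],z)[:,:2])@y,"x",np.array(onz(c,[(261,97),(378,96)],z)[:,:2])@x,"center",np.array(rr[0])@y,np.array(rr[0])@x)
s=robot.sense()["tool_pos"][:2];print("tcp",s@x,s@y,"rack c est",np.array([572.1,290.7])@x,np.array([572.1,290.7])@y)
E
```

```text
blade z 105.60334015793936 tip z 105.5183679982352 rear 105.75865102627381
blade rect ((472.25823974609375, 299.8851318359375), (63.81853103637695, 60.355281829833984), 15.519332885742188)
corners [[494.6 336.7]
 [510.4 279.6]]
lips [[523.1 338. ]
 [533.3 299.8]
 [543.8 265.2]
 [554.  226.5]] front ends [[516.7 359.5]
 [560.7 208.3]]
rack frame: lips y [183.5 144.  107.9  67.9] x [595.2 594.6 595.3 594.7] blade y [190.  130.8] x [567.4 567. ] center 160.64468181873272 535.8658633535958
tcp 484.5818084418161 161.5541336863733 rack c est 629.479858944923 124.73975782676426
```

Call:
arm_command:
  increments:
    - [0.8,0,-0.005,0.06,0]
    - [0.8,0,-0.005,0.1,0]
    - [0.8,0,-0.005,0.1165,0]
    - [0.8,0,-0.005,0.1165,0]
    - [0.8,0.03,-0.0056,0.1165,0]
    - [0.8,0.055,-0.0062,0.1165,0]
    - [0.8,0.075,-0.0067,0.1165,0]
    - [0.8,0.09,-0.007,0.1165,0]
    - [0.8,0.09,-0.007,0.1165,0]

```text
time: 5.45
tool_pos: [473.9, 306.2, 40.2]
tool_rot: [-3.142, -0.0, 0.263]
ft_force: [-0.4, -0.1, -0.8]
width: 23.4
gripper_force: 29.9
```

```bash
python3 - <<'E'
from h import *
s=robot.sense();print(s["tool_pos"],s["tool_rot"],s["ft_force"])
c=snap('wrist','w3.png');P=cloud(c)
x=np.array([np.cos(.2745),np.sin(.2745)]);y=np.array([-x[1],x[0]])
p=s["tool_pos"][:2];print(p@x,p@y)
E
```

```text
[473.85118907 306.2109457   40.16587228] [-3.14155118e+00 -1.93414978e-04  2.62987494e-01] [-0.3852275  -0.05781839 -0.79343546]
539.1138851105455 166.3018686814486
```

View pics/w3.png

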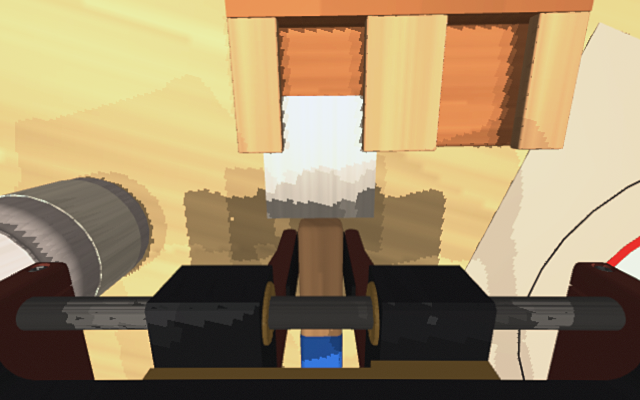

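Call:
arm_command:
  increments:
    - [0.8,0.02,0.0015,0,0]
    - [0.8,0.035,0.001,0,0]
    - [0.8,0.045,0.001,0.003,0]
    - [0.8,0.05,0.001,0.005,0]
    - [0.8,0.054,0.0005,0.005,0]
    - [0.8,0.056,0.0005,0.005,0]
    - [0.8,0.057,0.0005,0.005,0]

```text
time: 6.38
tool_pos: [505.7, 314.5, 36.8]
tool_rot: [3.141, 0.002, 0.264]
ft_force: [-4.4, -2.1, -0.2]
width: 23.8
gripper_force: 29.9
```

```bash
python3 - <<'E'
from h import *
s=robot.sense();print(s["tool_pos"],s["tool_rot"],s["ft_force"])
x=np.array([np.cos(.2745),np.sin(.2745)]);y=np.array([-x[1],x[0]])
p=s["tool_pos"][:2];print(p@x,p@y)
E
```

```text
[505.69873124 314.48715784  36.75787429] [3.14127828e+00 1.99098951e-03 2.63500732e-01] [-4.36403807 -2.07328114 -0.23490075]
572.0124795582925 165.63545048109975
```

Call:
arm_command:
  increments:
    - [0.8,0.0025,0,0.0015,0]
    - [0.8,0.003,0,0.0015,0]
    - [0.5,0.002,0,0.0015,0]
    - [0.5,0.001,0,0.0015,0]
    - [0.5,0.001,0,0.0015,0]
    - [0.5,0,0,-0.05,0]
    - [0.5,0,0,-0.12,0]
    - [0.5,-0.03,0,-0.2,0]
    - [0.5,-0.12,0.1,-0.25,0.3]
    - [0.5,-0.16,0.2,-0.28,0.6]
    - [0.5,-0.16,0.3,-0.28,0.9]
    - [0.5,-0.16,0.35,-0.28,1]

```text
time: 7.88
tool_pos: [468.6, 85.1, 206.4]
tool_rot: [-3.141, -0.003, -0.24]
ft_force: [0.2, -0.9, 0.2]
width: 43.5
gripper_force: 0.0
```

```bash
cat > look.py <<'E'
from h import *
def rect(c,cx,cy,rx,ry,z0,z1,n):
    Q=cloud(c).reshape(-1,3);m=(abs(Q[:,0]-cx)<rx)&(abs(Q[:,1]-cy)<ry)&(Q[:,2]>z0)&(Q[:,2]<z1)
    p=Q[m]
    if len(p)<20: print(n,"few",len(p));return
    r=cv2.minAreaRect(p[:,:2].astype(np.float32));print(n,len(p),np.round(r[0],1),np.round(r[1],1),round(r[2],2))
E
python3 - <<'E'
from look import *
go(441,-45,150,-.316)
c=snap('wrist','w4.png')
rect(c,414,-36,75,60,11,24,"red")
c=snap('top')
rect(c,414,-36,75,60,11,24,"red");rect(c,623,-16,90,90,14,27,"bat");rect(c,480,308,45,40,40,54,"blue handle")
E
```

```text
t 7.88 pos [468.6  85.1 206.4] yaw -0.24 j6 1.92 | shift [0.0064 0.2217 0.0938] spin 0.153
red 1633 [413.9 -36.4] [25.1 94.5] 71.7
red 180 [423.9 -43.6] [ 30.6 116.3] 67.51
bat 621 [623.8 -17.6] [137.  137.3] 45.36
blue handle few 6
```

View pics/w4.png

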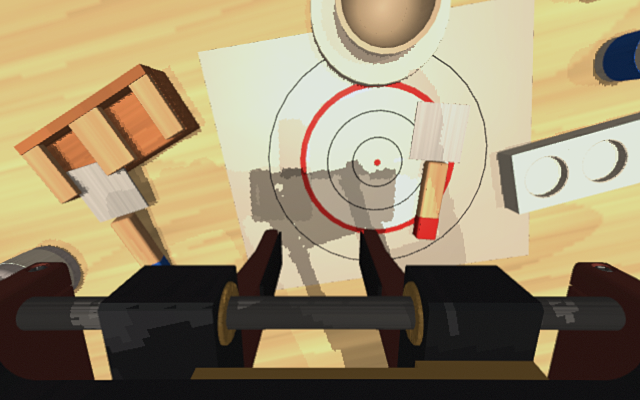

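The blue scraper is no longer fully in: its blade now shows outside the left mouth near (105,190), with the handle at (140,245). I'll look closer.

```bash
python3 -c "
from h import *
go(400,270,210,.25)"
```

```text
t 7.97 pos [469.3  82.9 205.8] yaw -0.244 j6 1.92 | shift [-0.1873 -0.2748 -0.0078] spin -0.987
```

Call:
arm_command:
  increments:
    - [0.5,-0.05,-0.06,-0.008,-0.3]
    - [0.5,-0.1,-0.12,-0.008,-0.6]
    - [0.5,-0.187,-0.275,-0.008,-0.987]
    - [0.5,-0.187,-0.275,-0.008,-0.987]
    - [0.5,-0.187,-0.275,-0.008,-0.987]
    - [0.5,-0.187,-0.275,-0.008,-0.987]

```text
time: 8.72
tool_pos: [398.0, 273.8, 209.7]
tool_rot: [3.141, 0.0, 0.258]
ft_force: [0.8, -0.8, -1.3]
width: 44.3
gripper_force: 0.0
```

```bash
python3 - <<'E'
from look import *
go(400,270,210,.25)
c=snap('wrist','w5.png');P=cloud(c)
i=cv2.resize(c["img"][0:270,120:520,::-1],None,fx=2,fy=2);cv2.imwrite('pics/w5b.png',i)
E
```

```text
t 8.72 pos [398.  273.8 209.7] yaw 0.258 j6 1.85 | shift [ 0.0017  0.0069 -0.0005] spin 0.015
```

View pics/w5b.png

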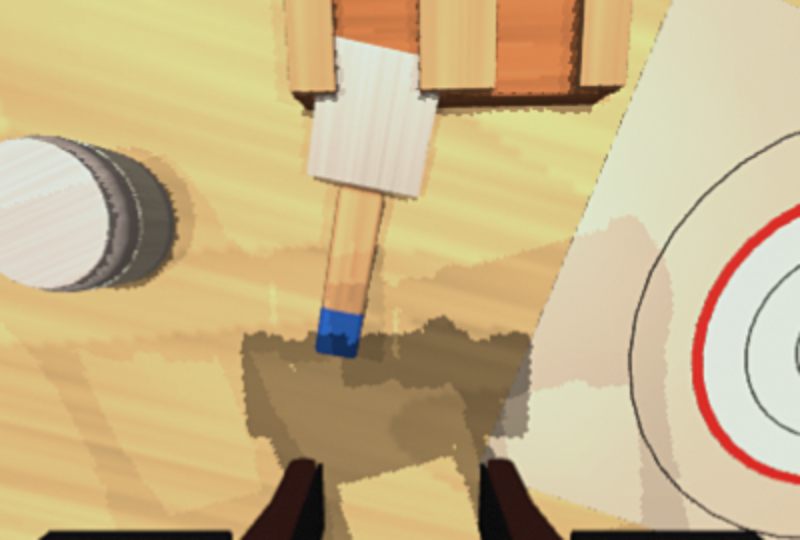

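The blade is about 22 mm inside the left bay and yawed clockwise. The handle runs from (355,190) to (338,352) in the 2x crop. I'll check its tilt.

```bash
python3 - <<'E'
from look import *
np.set_printoptions(precision=1,suppress=True)
c=load('wrist');P=cloud(c)
g=lambda u,v:P[int(v/2)-1:int(v/2)+2,int(120+u/2)-1:int(120+u/2)+2].reshape(-1,3).mean(0)
for q in[(375,60),(370,90),(370,130),(362,175),(358,205),(352,240),(348,280),(344,310),(340,340)]:print(q,g(*q))
R0=P[90:180,275:320].reshape(-1,3)
x=np.array([np.cos(.2745),np.sin(.2745)])
n=np.array([g(340,340)-g(358,205)])[0];print(n,np.arctan2(n[1],n[0])-np.pi, n[2]/np.linalg.norm(n))
E
```

```text
(375, 60) [542.9 324.9  35.3]
(370, 90) [530.1 323.8  32.4]
(370, 130) [512.8 319.7  28.3]
(362, 175) [491.4 319.   24. ]
(358, 205) [476.  316.6  35.7]
(352, 240) [457.5 315.6  31.6]
(348, 280) [436.2 313.2  26.5]
(344, 310) [419.2 311.7  23.3]
(340, 340) [401.4 310.1  20. ]
[-74.6  -6.5 -15.7] -6.196751317420899 -0.20470000486259746
```

```bash
python3 -c "
from h import *
go(466,316.3,19,.087)"
```

```text
t 8.78 pos [398.3 273.3 209.8] yaw 0.257 j6 1.85 | shift [ 0.1274 -0.0408  0.3179] spin 0.339
```

Call:
arm_command:
  increments:
    - [0.4,0.06,-0.02,0.06,0.2]
    - [0.4,0.127,-0.041,0.12,0.339]
    - [0.4,0.127,-0.041,0.18,0.339]
    - [0.4,0.127,-0.041,0.25,0.339]
    - [0.4,0.127,-0.041,0.3,0.339]
    - [0.4,0.127,-0.041,0.318,0.339]
    - [0.4,0.127,-0.041,0.318,0.339]
    - [0.8,0.127,-0.041,0.318,0.339]
    - [0.8,0.127,-0.041,0.318,0.339]
    - [0.8,0.127,-0.041,0.318,0.339]
    - [0.8,0.127,-0.041,0.318,0.339]

```text
time: 10.15
tool_pos: [465.8, 317.1, 19.8]
tool_rot: [-3.141, -0.001, 0.088]
ft_force: [-0.3, -0.5, 3.3]
width: 23.9
gripper_force: 29.6
```

```bash
python3 -c "
from h import *
go(466,316.3,19,.087);print(robot.sense()['ft_force'])"
```

```text
t 10.15 pos [465.8 317.1  19.8] yaw 0.088 j6 2.02 | shift [0.0002 0.0013 0.0013] spin 0.001
[-0.3019949  -0.48957019  3.34749827]
```

Call:
arm_command:
  increments:
    - [0.8,-0.02,0,-0.003,0]
    - [0.8,-0.045,0,-0.003,0]
    - [0.8,-0.07,0,-0.004,0]
    - [0.8,-0.09,0,-0.01,0]
    - [0.8,-0.09,0.04,-0.02,0]
    - [0.8,-0.09,0.1,-0.02,0]
    - [0.8,-0.08,0.14,-0.015,0]
    - [0.8,-0.08,0.15,-0.005,0]
    - [0.8,-0.08,0.15,0,0]
    - [0.8,-0.08,0.15,0,0]

```text
time: 11.4
tool_pos: [425.0, 223.7, 18.7]
tool_rot: [-3.141, 0.001, 0.088]
ft_force: [-0.0, -0.2, 0.0]
width: 23.6
gripper_force: 29.7
```

Call:
arm_command:
  increments:
    - [0.8,0,0,0.008,0]
    - [0.8,0,0,0.015,0]
    - [0.8,0,0,0.022,0]
    - [0.8,0,0,0.022,0]
    - [0.4,0,0,0.02,0]
    - [0.4,0,0,0.02,0]
    - [0.4,0,0,0.02,0]
    - [0.4,0,0,0.02,0]
    - [0.4,0,0,-0.05,0]
    - [0.4,0,0,-0.12,0]
    - [0.4,-0.05,0,-0.2,0]
    - [0.4,-0.05,0,-0.2,0]
  newtons: 6

```text
time: 12.9
tool_pos: [396.7, 221.4, 144.1]
tool_rot: [-3.138, -0.008, 0.088]
ft_force: [0.9, -0.2, -0.1]
width: 52.4
gripper_force: 0.0
```

```bash
python3 - <<'E'
from look import *
c=snap('wrist','w6.png');print(robot.sense()['ft_force'])
rect(c,400,225,75,60,11,24,"blue")
go(430,225,5,.087)
E
```

```text
[-0.25070247  0.62561956 -0.35785432]
blue 2355 [398.  219.6] [93.2 24.1] 4.65
t 12.95 pos [396.3 220.9 141.3] yaw 0.088 j6 1.92 | shift [ 0.0555 -0.0015  0.2274] spin 0.001
```

View pics/w6.png

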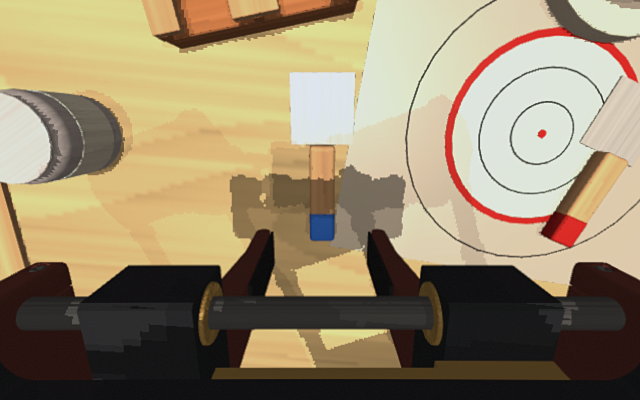

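The blue scraper lies flat, with its handle at (322,145)-(322,238). It is ready to grip again.

```bash
python3 -c "
from h import *
go(425.4,221.8,5,.081)"
```

```text
t 12.95 pos [396.3 220.9 141.3] yaw 0.088 j6 1.92 | shift [0.0474 0.0031 0.2273] spin 0.013
```

Call:
arm_command:
  increments:
    - [0.4,0.047,0.003,0.08,0.013]
    - [0.4,0.047,0.003,0.16,0.013]
    - [0.4,0.047,0.003,0.21,0.013]
    - [0.4,0.047,0.003,0.227,0.013]
    - [0.4,0.047,0.003,0.227,0.013]
    - [0.8,0.047,0.003,0.227,0.013]
    - [0.8,0.047,0.003,0.227,0.013]
    - [0.8,0.047,0.003,0.227,0.013]
    - [0.8,0.047,0.003,0.227,0.013]
    - [0.8,0.047,0.003,0.2,0.013]
    - [0.8,0.047,0.003,0.15,0.013]
    - [0.8,0.047,0.003,0.1,0.013]
  newtons: 30

```text
time: 14.45
tool_pos: [423.8, 221.0, 80.6]
tool_rot: [3.142, -0.0, 0.081]
ft_force: [0.1, 0.4, -0.5]
width: 23.7
gripper_force: 29.9
```

```bash
python3 -c "
from h import *
go(421.9,289.8,90,.265)"
```

```text
t 14.45 pos [423.8 221.   80.6] yaw 0.081 j6 1.9 | shift [ 0.0061 -0.1146 -0.0156] spin -0.368
```

Call:
arm_command:
  increments:
    - [0.8,0.003,-0.05,-0.016,-0.15]
    - [0.8,0.006,-0.1,-0.016,-0.3]
    - [0.8,0.006,-0.115,-0.016,-0.368]
    - [0.8,0.006,-0.115,-0.016,-0.368]
    - [0.8,0.006,-0.115,-0.016,-0.368]

```text
time: 15.08
tool_pos: [421.9, 289.3, 88.5]
tool_rot: [3.141, 0.0, 0.263]
ft_force: [0.3, 0.0, -0.9]
width: 23.7
gripper_force: 29.9
```

```bash
cat >> look.py <<'E'
AX=.2745;X=np.array([np.cos(AX),np.sin(AX)]);Y=np.array([-X[1],X[0]])
def held(c):
    s=robot.sense();p=s["tool_pos"];P=cloud(c).reshape(-1,3)
    r=s["tool_rot"][2];tx=np.array([np.cos(r),np.sin(r)])
    d=P[:,:2]-p[:2];a=d@tx;b=d@[-tx[1],tx[0]]
    q=P[(a>25)&(a<100)&(abs(b)<45)&(abs(P[:,2]-p[2])<22)]
    q2=q[abs(q[:,2]-np.median(q[:,2]))<5]
    k=cv2.minAreaRect(q2[:,:2].astype(np.float32))
    f=np.linalg.lstsq(np.c_[q2[:,:2]@tx-p[:2]@tx-50,np.ones(len(q2))],q2[:,2],rcond=None)[0]
    print("blade",np.round(k[0],1),np.round(k[1],1),round(k[2],2),"z",q2[:,2].mean().round(1),"slope",f[0].round(3),"rackframe c",(np.array(k[0])@X).round(1),(np.array(k[0])@Y).round(1))
    q2r=np.c_[q2[:,:2]@X,q2[:,:2]@Y];print("tip x max",np.percentile(q2r[:,0],99.5).round(1),"y range",np.percentile(q2r[:,1],[.5,99.5]).round(1))
    print("tcp rack frame",(p[:2]@X).round(1),(p[:2]@Y).round(1),"z",p[2].round(1),"yaw",round(r,4),"F",s["ft_force"].round(1))
E
python3 - <<'E'
from look import *
c=snap('wrist','w7.png');held(c)
rect(c,572,290,95,110,43,56,"rack")
E
```

```text
blade [475.1 303.5] [60.7 60.3] 15.65 z 87.3 slope -0.002 rackframe c 539.6 163.3
tip x max 569.7 y range [133.6 192.9]
tcp rack frame 484.6 164.1 z 88.4 yaw 0.2633 F [-0.1 -0.7 -0.3]
rack 7263 [551.9 286.4] [ 28.3 160.9] 15.64
```

Call:
arm_command:
  increments:
    - [0.8,0,-0.001,0.05,0]
    - [0.8,0,-0.001,0.08,0]
    - [0.8,0,-0.001,0.086,0]
    - [0.8,0.03,-0.0012,0.086,0]
    - [0.8,0.06,-0.0016,0.086,0]
    - [0.8,0.085,-0.002,0.086,0]
    - [0.8,0.105,-0.0022,0.086,0]
    - [0.8,0.12,-0.0024,0.087,0]
    - [0.8,0.13,-0.0025,0.089,0]
    - [0.8,0.138,-0.0026,0.09,0]
    - [0.8,0.142,-0.0026,0.091,0]
    - [0.8,0.144,-0.0026,0.091,0]

```text
time: 16.62
tool_pos: [503.6, 313.8, 33.5]
tool_rot: [3.141, 0.003, 0.265]
ft_force: [-8.1, -2.8, 1.1]
width: 23.5
gripper_force: 29.9
```

```bash
python3 - <<'E'
from look import *
s=robot.sense();p=s["tool_pos"];print(s["time"],p,p[:2]@X,p[:2]@Y,s["ft_force"],s["ft_torque"])
E
```

```text
16.625 [503.63126289 313.84155027  33.47056784] 569.8474133978295 165.5744336414755 [-8.14827067 -2.84530793  1.13808575] [-0.42005942  1.1600999  -0.02843433]
```

Call:
arm_command:
  increments:
    - [0.8,-0.0005,0,0.003,0]
    - [0.8,-0.0005,0,0.003,0]
    - [0.45,-0.0005,0,0.003,0]
    - [0.45,-0.0005,0,0.003,0]
    - [0.45,-0.0005,0,0.003,0]
    - [0.45,-0.0005,0,0.003,0]
    - [0.45,-0.0005,0,0.003,0]
    - [0.45,-0.0005,0,0.003,0]

```text
time: 17.62
tool_pos: [504.7, 314.2, 32.1]
tool_rot: [-3.142, -0.0, 0.265]
ft_force: [-0.4, 0.7, 0.6]
width: 48.5
gripper_force: 0.0
```

Call:
arm_command:
  increments:
    - [0.45,0,0,-0.02,0]
    - [0.45,0,0,-0.05,0]
    - [0.45,0,0,-0.1,0]
    - [0.45,0,0,-0.1,0]

```text
time: 18.12
tool_pos: [506.5, 315.2, 96.8]
tool_rot: [-3.14, -0.007, 0.265]
ft_force: [-0.5, -0.2, 0.7]
width: 48.3
gripper_force: 0.0
```

```bash
cat >> look.py <<'E'
def inrack(c,y0,n):
    P=cloud(c).reshape(-1,3);img=c["img"].reshape(-1,3)
    a=P[:,:2]@X-595;b=P[:,:2]@Y-y0
    for lo,hi in((-90,-70),(-60,-40),(-35,-20),(-5,0),(5,15),(25,35),(45,55)):
        q=P[(a>lo)&(a<hi)&(abs(b)<(10 if lo<-10 else 17))&(P[:,2]>-5)&(P[:,2]<60)]
        print(n,lo,hi,len(q),"z",np.percentile(q[:,2],[10,50,90]).round(1) if len(q)>5 else None)
E
python3 - <<'E'
from look import *
c=snap('wrist','w8.png');inrack(c,163.7,"L");inrack(c,87.9,"R")
c=snap('top');inrack(c,163.7,"Ltop")
E
```

```text
L -90 -70 378 z [46.7 47.6 48.4]
L -60 -40 656 z [46.  46.9 47.7]
L -35 -20 521 z [45.9 46.8 47.7]
L -5 0 388 z [31.1 32.1 41.5]
L 5 15 610 z [31.  31.9 32.7]
L 25 35 649 z [31.  31.8 32.7]
L 45 55 716 z [31.  31.9 32.7]
R -90 -70 266 z [-2.  -1.2 -0.4]
R -60 -40 475 z [-2.  -1.2 -0.3]
R -35 -20 371 z [-2.1 -1.2 -0.3]
R -5 0 0 z None
R 5 15 565 z [28.  28.8 29.7]
R 25 35 609 z [27.9 28.8 29.7]
R 45 55 649 z [27.9 28.8 29.8]
Ltop -90 -70 23 z [-1.1 47.5 51.6]
Ltop -60 -40 7 z [-2.  46.9 50.4]
Ltop -35 -20 4 z None
Ltop -5 0 1 z None
Ltop 5 15 0 z None
Ltop 25 35 24 z [27.  33.9 37.7]
Ltop 45 55 25 z [30.1 32.8 37.6]
```

```bash
python3 -c "
from h import *
go(440,-45,160,-.235)"
```

```text
t 18.23 pos [504.9 314.3  92.6] yaw 0.265 j6 1.81 | shift [-0.2609  0.5497 -0.1128] spin 1.0
```

Call:
arm_command:
  increments:
    - [0.45,0,0,-0.09,0]
    - [0.45,-0.02,0.05,-0.113,0.1]
    - [0.45,-0.06,0.14,-0.113,0.3]
    - [0.45,-0.11,0.23,-0.113,0.5]
    - [0.45,-0.16,0.33,-0.113,0.7]
    - [0.45,-0.2,0.42,-0.113,0.9]
    - [0.45,-0.24,0.5,-0.113,1]
    - [0.45,-0.261,0.55,-0.113,1]
    - [0.45,-0.261,0.55,-0.113,1]
    - [0.45,-0.261,0.55,-0.113,1]

```text
time: 19.48
tool_pos: [439.6, -44.7, 159.1]
tool_rot: [-3.141, 0.002, -0.235]
ft_force: [-0.1, -0.3, 0.6]
width: 48.3
gripper_force: 0.0
```

```bash
python3 - <<'E'
from look import *
c=snap('wrist','w9.png');rect(c,414,-36,75,60,11,24,"red")
c=snap('top');inrack(c,163.7,"L")
d=-.319;go(413.9+27.5*np.cos(d),-36.4+27.5*np.sin(d),5,d)
E
```

```text
red 2019 [413.9 -36.5] [24.7 94.7] 72.45
L -90 -70 38 z [32.4 47.7 51.9]
L -60 -40 37 z [25.7 49.4 52.1]
L -35 -20 27 z [27.2 47.6 51.7]
L -5 0 13 z [30.9 32.6 37.7]
L 5 15 28 z [29.3 32.4 35.7]
L 25 35 31 z [30.4 33.5 35.8]
L 45 55 28 z [27.9 32.6 37.2]
t 19.57 pos [439.9 -44.2 159.4] yaw -0.234 j6 1.63 | shift [0.0008 0.0013 0.2573] spin 0.171
```

Call:
arm_command:
  increments:
    - [0.4,0.001,0.001,0.09,0.16]
    - [0.4,0.001,0.001,0.18,0.16]
    - [0.4,0.001,0.001,0.24,0.16]
    - [0.4,0.001,0.001,0.257,0.16]
    - [0.4,0.001,0.001,0.257,0.16]
    - [0.8,0.001,0.001,0.257,0.16]
    - [0.8,0.001,0.001,0.257,0.16]
    - [0.8,0.001,0.001,0.257,0.16]
    - [0.8,0.001,0.001,0.257,0.16]
    - [0.8,0.001,0.001,0.2,0.16]
    - [0.8,0.001,0.001,0.15,0.16]
    - [0.8,0.001,0.001,0.1,0.16]
  newtons: 30

```text
time: 21.08
tool_pos: [439.9, -46.0, 100.5]
tool_rot: [3.141, 0.001, -0.315]
ft_force: [0.6, 0.5, -1.2]
width: 23.7
gripper_force: 30.0
```

```bash
python3 -c "
from look import *
p=484.6*X+88.5*Y
go(p[0],p[1],100,.15)"
```

```text
t 21.07 pos [439.9 -46.  100.5] yaw -0.315 j6 1.7 | shift [-0.1317 -0.4174  0.0009] spin -0.931
```

Call:
arm_command:
  increments:
    - [0.8,-0.02,-0.06,0,-0.2]
    - [0.8,-0.05,-0.15,0,-0.4]
    - [0.8,-0.08,-0.24,0,-0.6]
    - [0.8,-0.11,-0.33,0,-0.8]
    - [0.8,-0.132,-0.39,0,-0.931]
    - [0.8,-0.132,-0.417,0,-0.931]
    - [0.8,-0.132,-0.417,0,-0.931]
    - [0.8,-0.132,-0.417,0,-0.931]

```text
time: 22.08
tool_pos: [442.7, 215.1, 99.7]
tool_rot: [3.141, 0.001, 0.148]
ft_force: [-0.7, -0.5, -1.3]
width: 24.0
gripper_force: 30.0
```

```bash
python3 -c "
from look import *
p=484.6*X+87.5*Y
go(p[0],p[1],90,.2745)"
```

```text
t 22.07 pos [442.7 215.1  99.7] yaw 0.148 j6 1.81 | shift [ 0.0001 -0.0007  0.0162] spin -0.252
```

Call:
arm_command:
  increments:
    - [0.8,0,0,0.01,-0.15]
    - [0.8,0,0,0.016,-0.252]
    - [0.8,0,0,0.016,-0.252]
    - [0.8,0,0,0.016,-0.252]

```text
time: 22.58
tool_pos: [442.8, 215.6, 90.6]
tool_rot: [3.141, -0.0, 0.274]
ft_force: [-0.1, -0.1, -0.8]
width: 23.9
gripper_force: 30.0
```

```bash
python3 - <<'E'
from look import *
c=snap('wrist','w10.png');held(c)
rect(c,572,290,95,110,43,47.5,"rack+blue");inrack(c,163.7,"L")
E
```

```text
blade [495.  229.8] [58.1 60.4] 15.86 z 85.8 slope -0.003 rackframe c 538.8 87.1
tip x max 567.6 y range [ 57.3 116.8]
tcp rack frame 484.8 87.7 z 90.7 yaw 0.2744 F [ 0.5 -0.2 -0.6]
rack+blue 4768 [525.4 279.1] [ 84.2 160.9] 16.1
L -90 -70 1146 z [-1.1 47.4 48.4]
L -60 -40 1256 z [-1.2 46.6 47.6]
L -35 -20 1045 z [-1.2 46.6 47.7]
L -5 0 460 z [-1.3 31.6 32.7]
L 5 15 858 z [31.1 32.1 32.9]
L 25 35 694 z [31.1 32.  32.9]
L 45 55 0 z None
```

Call:
arm_command:
  increments:
    - [0.8,0,-0.001,0.05,0]
    - [0.8,0,-0.001,0.078,0]
    - [0.8,0,-0.001,0.0835,0]
    - [0.8,0.03,-0.001,0.0835,0]
    - [0.8,0.06,-0.001,0.0835,0]
    - [0.8,0.085,-0.001,0.0835,0]
    - [0.8,0.105,-0.001,0.0835,0]
    - [0.8,0.12,-0.001,0.0845,0]
    - [0.8,0.132,-0.001,0.0865,0]
    - [0.8,0.14,-0.001,0.0875,0]
    - [0.8,0.145,-0.001,0.0885,0]
    - [0.8,0.147,-0.001,0.0885,0]

```text
time: 24.12
tool_pos: [526.5, 240.9, 37.0]
tool_rot: [-3.141, 0.002, 0.276]
ft_force: [-4.7, -0.5, 0.7]
width: 23.6
gripper_force: 30.0
```

```bash
python3 - <<'E'
from look import *
s=robot.sense();p=s["tool_pos"];print(s["time"],p,p[:2]@X,p[:2]@Y,s["ft_force"],s["ft_torque"])
E
```

```text
24.125 [526.5155345  240.93056371  36.97527067] 572.1112504438598 89.19003150442212 [-4.67886503 -0.45535147  0.68218745] [-0.18287328  0.81127091 -0.06022851]
```

Call:
arm_command:
  increments:
    - [0.8,0.0015,0,0.0005,0]
    - [0.8,0.002,0,0.001,0]
    - [0.8,0.001,0,0.001,0]
    - [0.45,0,0,0.001,0]
    - [0.45,0,0,0.001,0]
    - [0.45,0,0,0.001,0]
    - [0.45,0,0,0.001,0]
    - [0.45,0,0,0.001,0]
    - [0.45,0,0,-0.02,0]
    - [0.45,0,0,-0.06,0]
    - [0.45,0,0,-0.12,0]
    - [0.45,0,0,-0.12,0]

```text
time: 25.62
tool_pos: [529.3, 241.8, 114.1]
tool_rot: [-3.141, -0.008, 0.276]
ft_force: [0.2, 0.2, -0.3]
width: 48.2
gripper_force: 0.0
```

```bash
python3 - <<'E'
from look import *
c=snap('wrist','w11.png');inrack(c,163.7,"L");inrack(c,87.9,"R")
c=snap('top');rect(c,623,-16,120,120,14,27,"bat")
go(726,-36,150,-.1)
E
```

```text
L -90 -70 28 z [-1.9 -0.9 46.8]
L -60 -40 742 z [-1.2 46.6 47.5]
L -35 -20 600 z [-1.2 46.6 47.6]
L -5 0 347 z [31.3 32.2 42. ]
L 5 15 524 z [31.1 31.9 32.7]
L 25 35 551 z [31.1 32.  32.9]
L 45 55 608 z [31.1 31.9 32.8]
R -90 -70 537 z [46.8 47.5 48.4]
R -60 -40 571 z [46.  46.9 47.6]
R -35 -20 471 z [46.  46.8 47.7]
R -5 0 345 z [31.  32.1 41.7]
R 5 15 506 z [31.  31.8 32.8]
R 25 35 568 z [31.  31.9 32.7]
R 45 55 618 z [30.9 31.9 32.8]
bat 618 [623.7 -17.5] [136.9 137.2] 46.03
t 25.73 pos [527.5 241.1 109.8] yaw 0.276 j6 1.66 | shift [ 0.1924  0.5346 -0.0668] spin 0.753
```

```bash
python3 -c "
from look import *
go(731.4,-38.9,150,-.203)"
```

```text
t 25.73 pos [527.5 241.1 109.8] yaw 0.276 j6 1.66 | shift [ 0.1997  0.5417 -0.0668] spin 0.959
```

Call:
arm_command:
  increments:
    - [0.45,0,0,-0.067,0]
    - [0.45,0.03,0.08,-0.067,0.2]
    - [0.45,0.06,0.16,-0.067,0.4]
    - [0.45,0.09,0.25,-0.067,0.6]
    - [0.45,0.13,0.34,-0.067,0.8]
    - [0.45,0.16,0.43,-0.067,0.959]
    - [0.45,0.19,0.5,-0.067,0.959]
    - [0.45,0.2,0.542,-0.067,0.959]
    - [0.45,0.2,0.542,-0.067,0.959]
    - [0.45,0.2,0.542,-0.067,0.959]

```text
time: 26.98
tool_pos: [730.8, -38.0, 148.3]
tool_rot: [-3.141, 0.002, -0.203]
ft_force: [1.2, 0.9, 0.2]
width: 48.6
gripper_force: 0.0
```

```bash
python3 - <<'E'
from look import *
c=snap('top');rect(c,623,-16,120,120,14,27,"bat");inrack(c,87.9,"R")
c=snap('wrist','w12.png')
go(731.4,-38.9,9,-.203)
E
```

```text
bat 336 [637.9 -12.2] [102.8 139. ] 17.09
R -90 -70 36 z [45.5 48.1 50.6]
R -60 -40 34 z [45.  49.1 52.1]
R -35 -20 27 z [43.6 46.6 49.9]
R -5 0 14 z [29.6 33.3 35. ]
R 5 15 29 z [29.8 32.4 36. ]
R 25 35 30 z [30.6 33.2 35.5]
R 45 55 27 z [30.9 33.7 37.7]
t 27.07 pos [730.9 -37.5 149.4] yaw -0.202 j6 1.67 | shift [0.0014 0.0021 0.234 ] spin 0.003
```

Call:
arm_command:
  increments:
    - [0.45,0.0014,0.002,0.08,0]
    - [0.45,0.0014,0.002,0.15,0]
    - [0.45,0.0014,0.002,0.21,0]
    - [0.45,0.0014,0.002,0.233,0]
    - [0.45,0.0014,0.002,0.233,0]

```text
time: 27.7
tool_pos: [731.5, -39.6, 9.3]
tool_rot: [3.142, 0.001, -0.202]
ft_force: [0.7, 0.9, -0.1]
width: 48.1
gripper_force: 0.0
```

```bash
cat >> look.py <<'E'
from scipy.optimize import least_squares
def batfit(c,g):
    # circle of radius 70 from the outer boundary of the disc's top (z~22)
    P=cloud(c).reshape(-1,3);q=P[(P[:,2]>16)&(P[:,2]<26)&(np.hypot(P[:,0]-g[0],P[:,1]-g[1])<110)]
    x=np.array(g,float)
    for _ in range(6):
        d=q[:,:2]-x;a=np.round(np.arctan2(d[:,1],d[:,0])/.15).astype(int);r=np.hypot(*d.T)
        k=r<85
        e=np.array([q[k&(a==t)][np.argmax(r[k&(a==t)]),:2] for t in np.unique(a[k]) if (r[k&(a==t)]>58).sum()>2])
        x=least_squares(lambda v:np.hypot(*(e-v).T)-69,x,loss='soft_l1').x
    print("bat fit",x.round(1),len(e),"resid",np.std(np.hypot(*(e-x).T)).round(1))
    return x
E
python3 - <<'E'
from look import *
c=snap('scene');batfit(c,(623.7,-16.8))
c=load('top');batfit(c,(623.7,-16.8))
go(0,0,9,-.203)
E
```

```text
bat fit [624.4 -17.3] 22 resid 0.8
bat fit [623.6 -16.2] 26 resid 0.7
t 27.75 pos [732.4 -39.9  11.1] yaw -0.203 j6 1.67 | shift [-1.2091  0.1804  0.0017] spin 0.001
```

Call:
arm_command:
  increments:
    - [0.45,-0.03,0,0.002,0]
    - [0.45,-0.05,0,0.002,0]
    - [0.45,-0.065,0,0.002,0]
    - [0.45,-0.08,0,0.002,0]
    - [0.45,-0.1,0,0.002,0]
    - [0.45,-0.12,0,0.002,0]
    - [0.45,-0.14,0,0.002,0]
    - [0.45,-0.16,0,0.002,0]
    - [0.45,-0.18,0,0.002,0]
    - [0.45,-0.2,0,0.002,0]
    - [0.45,-0.21,0,0.002,0]
    - [0.45,-0.21,0,0.002,0]

```text
time: 29.25
tool_pos: [609.8, -15.2, 10.3]
tool_rot: [-3.141, -0.004, -0.203]
ft_force: [3.8, -1.1, 3.1]
width: 47.9
gripper_force: 2.4
```

```bash
python3 - <<'E'
from look import *
s=robot.sense();p=s["tool_pos"];print(p,s["ft_force"])
c=snap('scene');b=p[:2]-76*np.array([.979,-.201]);print(b)
x=batfit(c,b);c=snap('top');batfit(c,b)
E
```

```text
[609.80457858 -15.22597643  10.34755863] [ 3.77286663 -1.06786684  3.0882194 ]
[5.35400579e+02 5.00235658e-02]
bat fit [536.9  -4.4] 24 resid 4.4
bat fit [536.3  -2.7] 27 resid 0.9
```

```bash
python3 -c "
from look import *
go(544.8,1.5,10,-.203)"
```

```text
t 29.35 pos [609.7 -15.2   9.7] yaw -0.203 j6 1.69 | shift [-0.1116 -0.0054 -0.0008] spin -0.001
```

Call:
arm_command:
  increments:
    - [0.45,-0.015,-0.001,0,0]
    - [0.45,-0.035,-0.002,0,0]
    - [0.45,-0.055,-0.003,0,0]
    - [0.45,-0.075,-0.004,0,0]
    - [0.45,-0.09,-0.005,0,0]
    - [0.45,-0.1,-0.005,0,0]
    - [0.45,-0.107,-0.005,0,0]
    - [0.45,-0.111,-0.005,0,0]
    - [0.45,-0.111,-0.005,0,0]
    - [0.45,-0.111,-0.005,0,0]

```text
time: 30.6
tool_pos: [544.9, 1.2, 9.1]
tool_rot: [-3.142, -0.002, -0.203]
ft_force: [5.1, -0.5, 3.9]
width: 48.5
gripper_force: 2.7
```

```bash
python3 - <<'E'
from look import *
s=robot.sense();p=s["tool_pos"];print(p,s["ft_force"])
c=snap('top');x=batfit(c,(471,14))
c=snap('scene');batfit(c,(471,14))
E
```

```text
[544.87900712   1.15405781   9.11021605] [ 5.09646942 -0.54699857  3.86713627]
bat fit [471.3  13.6] 27 resid 0.9
bat fit [472.7  12.1] 24 resid 5.5
```

Call:
arm_command:
  increments:
    - [0.45,0.02,0,0,0]
    - [0.45,0.06,0,-0.02,0]
    - [0.45,0.09,0,-0.08,0]
    - [0.45,0.09,0,-0.16,0]
    - [0.45,0.09,0,-0.25,0]
    - [0.45,0.06,0.06,-0.33,0]
    - [0.45,0.03,0.15,-0.36,0]
    - [0.45,0,0.25,-0.37,-0.2]
    - [0.45,-0.04,0.33,-0.38,-0.4]
    - [0.45,-0.04,0.42,-0.38,-0.4]
    - [0.45,-0.04,0.45,-0.38,-0.4]
    - [0.45,-0.04,0.45,-0.38,-0.4]

```text
time: 32.2
tool_pos: [465.7, -258.6, 235.1]
tool_rot: [-3.139, 0.003, -0.005]
ft_force: [0.9, 0.4, -0.9]
width: 48.5
gripper_force: 0.0
```

```bash
cat >> look.py <<'E'
def caps(c,n,lo=88,hi=104,box=(470,660,-390,-190)):
    P=cloud(c);x0,x1,y0,y1=box
    m=((P[...,2]>lo)&(P[...,2]<hi)&(P[...,0]>x0)&(P[...,0]<x1)&(P[...,1]>y0)&(P[...,1]<y1)).astype(np.uint8)
    k,lab=cv2.connectedComponents(m)
    for i in range(1,k):
        q=P[lab==i]
        if len(q)<15: continue
        (cx,cy),r=cv2.minEnclosingCircle(q[:,:2].astype(np.float32))
        print(n,"cap",round(cx,1),round(cy,1),"r",round(r,1),"z",np.median(q[:,2]).round(1),"rgb",np.median(c["img"][lab==i],axis=0))
E
python3 - <<'E'
from look import *
c=snap('top');batfit(c,(471,14));caps(c,"top");inrack(c,87.9,"R");inrack(c,163.7,"L")
c=snap('wrist','w13.png');caps(c,"wrist");rect(c,420,-255,60,160,22,40,"tray");go(470,-260,240,0)
E
```

```text
bat fit [471.2  13.6] 42 resid 0.7
top cap 612.4 -340.2 r 20.1 z 96.1 rgb [143. 139.   0.]
top cap 609.3 -238.1 r 20.0 z 95.4 rgb [145. 106.   0.]
top cap 520.6 -259.8 r 20.0 z 96.2 rgb [ 34.  75. 127.]
top cap 523.8 -338.6 r 19.6 z 96.2 rgb [25. 98. 37.]
R -90 -70 35 z [45.8 48.7 51.9]
R -60 -40 34 z [44.  47.4 50.5]
R -35 -20 26 z [45.3 47.4 50.4]
R -5 0 14 z [30.3 32.9 35.4]
R 5 15 27 z [30.  33.9 35.9]
R 25 35 27 z [30.  32.3 36.1]
R 45 55 28 z [30.9 33.8 36.3]
L -90 -70 38 z [31.1 48.1 51. ]
L -60 -40 40 z [ 2.7 47.9 52.7]
L -35 -20 28 z [31.7 47.8 51.7]
L -5 0 14 z [28.4 32.1 36. ]
L 5 15 26 z [29.2 33.1 37.3]
L 25 35 29 z [30.5 33.  35.7]
L 45 55 25 z [29.8 32.8 35.1]
wrist cap 612.5 -338.0 r 20.0 z 94.8 rgb [223. 224.  80.]
wrist cap 609.6 -236.3 r 19.8 z 94.9 rgb [221. 178.  78.]
wrist cap 524.6 -337.0 r 19.9 z 94.7 rgb [ 70. 161.  85.]
wrist cap 521.0 -258.3 r 19.8 z 94.8 rgb [ 74. 125. 206.]
tray 6994 [ 421.4 -253. ] [ 70.6 254.1] 2.57
t 32.3 pos [ 466.4 -257.1  235.7] yaw -0.002 j6 1.01 | shift [ 0.0061  0.0047 -0.0072] spin -0.005
```

View pics/w13.png

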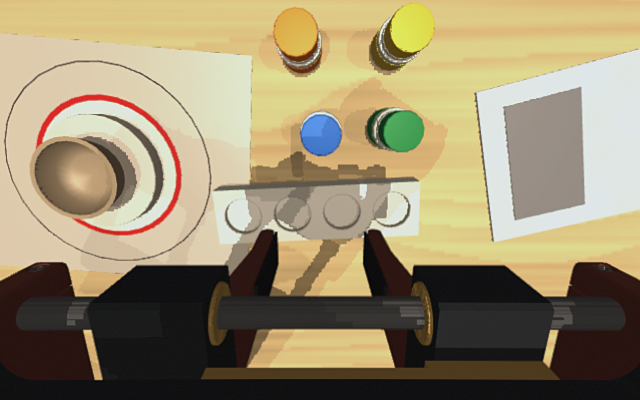

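The bat sits inside the red ring on the wrist view (ring around (105,165)). All four caps are on, and the wells are at (243,213), (293,211), (342,210) and (391,207).

Call:
arm_command:
  increments:
    - [0.35,0.03,0,0.05,-0.3]
    - [0.35,0.06,0.002,0.1,-0.6]
    - [0.35,0.09,0.002,0.15,-0.9]
    - [0.35,0.091,0.002,0.16,-1]
    - [0.35,0.091,0.002,0.16,-1]
    - [0.35,0.091,0.002,0.16,-1]

```text
time: 33.05
tool_pos: [521.1, -258.7, 141.3]
tool_rot: [3.141, -0.001, 0.497]
ft_force: [0.8, 0.1, 0.1]
width: 56.7
gripper_force: 0.0
```

```bash
python3 - <<'E'
from look import *
c=snap('wrist','w14.png');caps(c,"wrist")
go(521,-258.5,76,.8)
E
```

```text
wrist cap 610.0 -235.9 r 19.9 z 94.8 rgb [233. 201.  90.]
wrist cap 612.4 -337.8 r 20.2 z 94.7 rgb [234. 224.  75.]
wrist cap 521.2 -258.0 r 20.1 z 94.8 rgb [ 24.  53. 100.]
wrist cap 529.2 -336.0 r 17.6 z 94.7 rgb [36. 94. 48.]
t 33.1 pos [ 521.1 -259.1  141.5] yaw 0.497 j6 0.55 | shift [ 0.0003 -0.0011  0.1092] spin -0.606
```

Call:
arm_command:
  increments:
    - [0.35,0,-0.001,0.03,-0.3]
    - [0.35,0,-0.001,0.06,-0.606]
    - [0.35,0,-0.001,0.09,-0.606]
    - [0.35,0,-0.001,0.109,-0.606]
    - [0.35,0,-0.001,0.109,-0.606]
    - [0.7,0,-0.001,0.109,-0.606]
    - [0.7,0,-0.001,0.109,-0.606]
    - [0.7,0,-0.001,0.109,-0.606]
    - [0.7,0,-0.001,0.109,-0.606]
    - [0.7,0,-0.001,0.109,-0.606]
  newtons: 12

```text
time: 34.35
tool_pos: [520.7, -259.3, 76.0]
tool_rot: [3.14, -0.0, 0.8]
ft_force: [-0.3, 0.2, 4.9]
width: 40.0
gripper_force: 12.0
```

```bash
python3 - <<'E'
from look import *
go(420,-222,130,.8)
E
```

```text
t 34.35 pos [ 520.7 -259.3   76. ] yaw 0.8 j6 0.25 | shift [-0.0723 -0.1636 -0.0903] spin -0.0
```

Call:
arm_command:
  increments:
    - [0.7,0,0,-0.02,0]
    - [0.7,0,0,-0.05,0]
    - [0.7,0,0,-0.09,0]
    - [0.7,-0.02,-0.04,-0.09,0]
    - [0.7,-0.05,-0.11,-0.09,0]
    - [0.7,-0.072,-0.164,-0.09,0]
    - [0.7,-0.072,-0.164,-0.09,0]
    - [0.7,-0.072,-0.164,-0.09,0]

```text
time: 35.35
tool_pos: [420.3, -221.9, 130.1]
tool_rot: [3.14, -0.0, 0.8]
ft_force: [1.2, 0.3, 0.2]
width: 39.7
gripper_force: 12.0
```

```bash
python3 - <<'E'
from look import *
c=snap('wrist','w15.png');rect(c,420,-255,60,160,26,36,"tray")
P=cloud(c);m=((P[...,2]>14)&(P[...,2]<23)&(abs(P[...,0]-421)<26)&(abs(P[...,1]+253)<120)).astype(np.uint8)
k,lab=cv2.connectedComponents(m)
for i in range(1,k):
    q=P[lab==i]
    if len(q)>50:
        (a,b),r=cv2.minEnclosingCircle(q[:,:2].astype(np.float32));print("well",round(a,1),round(b,1),round(r,1),len(q))
s=robot.sense();p=s["tool_pos"]
d=np.linalg.norm(P[...,:2]-p[:2],axis=-1);q=P[(d<30)&(P[...,2]>95)&(P[...,2]<175)]
print("held z",np.percentile(q[:,2],[5,50,95]).round(1) if len(q) else None,p)
caps(c,"held",lo=p[2]+10,hi=p[2]+26,box=(p[0]-45,p[0]+45,p[1]-45,p[1]+45))
go(420,-222,34.5,.8)
E
```

```text
tray 8748 [ 420.2 -236. ] [ 70.8 220.7] 2.54
well 416.8 -159.7 23.0 2155
well 419.6 -221.8 23.1 1387
well 425.7 -285.0 21.2 486
held z [126.3 148.9 169. ] [ 420.40014914 -221.87435619  129.76045073]
held cap 428.4 -215.1 r 28.9 z 148.9 rgb [23. 53. 99.]
t 35.4 pos [ 420.4 -221.9  129.8] yaw 0.8 j6 0.21 | shift [-0.0007 -0.0005  0.1588] spin -0.0
```

View pics/w15.png

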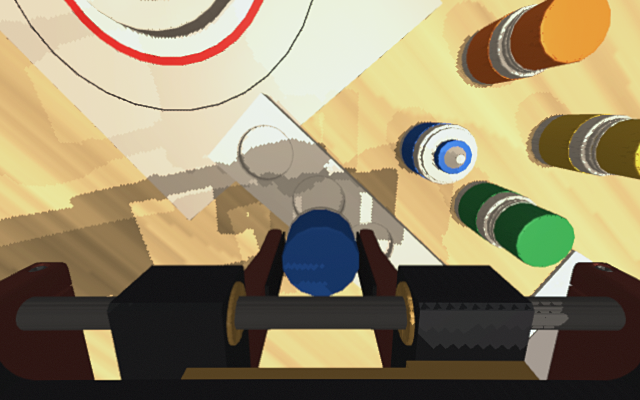

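The blue cap is held upright and centred between the fingers, with its top near (321,240). Bottle 1 still stands at (440,152), so I'll lower the cap into well 2.

Call:
arm_command:
  increments:
    - [0.7,-0.001,0,0.07,0]
    - [0.7,-0.001,0,0.12,0]
    - [0.7,-0.001,0,0.14,0]
    - [0.7,-0.001,0,0.15,0]
    - [0.7,-0.001,0,0.156,0]
    - [0.7,-0.001,0,0.158,0]
    - [0.7,-0.001,0,0.159,0]
    - [0.7,-0.001,0,0.159,0]

```text
time: 36.4
tool_pos: [419.4, -222.0, 34.1]
tool_rot: [3.141, -0.0, 0.8]
ft_force: [-0.4, 0.8, -0.3]
width: 39.8
gripper_force: 12.0
```

Call:
arm_command:
  increments:
    - [0.35,0,0,0,0]
    - [0.35,0,0,0,0]
    - [0.35,0,0,0,0]
    - [0.35,0,0,0,0]
    - [0.35,0,0,-0.05,0]
    - [0.35,0,0,-0.12,0]
    - [0.35,-0.004,0.06,-0.16,0]
    - [0.35,-0.008,0.14,-0.16,0]
    - [0.35,-0.012,0.21,-0.16,0]
    - [0.35,-0.016,0.259,-0.16,0]
    - [0.35,-0.016,0.259,-0.16,0]
    - [0.35,-0.016,0.259,-0.16,0]

```text
time: 37.9
tool_pos: [523.5, -336.5, 129.4]
tool_rot: [-3.141, -0.0, 0.8]
ft_force: [0.5, 0.5, -1.1]
width: 56.9
gripper_force: 0.0
```

```bash
python3 - <<'E'
from look import *
c=snap('wrist','w16.png');caps(c,"wrist")
caps(c,"placed",lo=49,hi=62,box=(385,455,-380,-125))
c=snap('top');caps(c,"placed",lo=47,hi=62,box=(385,455,-380,-125))
go(524.4,-337.2,76,.8)
E
```

```text
wrist cap 609.5 -236.7 r 19.8 z 94.9 rgb [236. 196.  85.]
wrist cap 612.6 -338.1 r 19.8 z 94.8 rgb [237. 234.  86.]
wrist cap 524.4 -336.7 r 20.0 z 94.7 rgb [31. 83. 42.]
placed cap 421.6 -221.5 r 20.0 z 52.8 rgb [ 37.  79. 146.]
placed cap 420.2 -224.3 r 20.2 z 54.4 rgb [20. 49. 89.]
t 38.0 pos [ 523.5 -336.4  130. ] yaw 0.8 j6 0.14 | shift [0.0001 0.002  0.09  ] spin 0.0
```

Call:
arm_command:
  increments:
    - [0.35,0,0.002,0.04,0]
    - [0.35,0,0.002,0.075,0]
    - [0.35,0,0.002,0.09,0]
    - [0.35,0,0.002,0.09,0]
    - [0.7,0,0.002,0.09,0]
    - [0.7,0,0.002,0.09,0]
    - [0.7,0,0.002,0.09,0]
    - [0.7,0,0.002,0.09,0]
    - [0.7,0,0.002,0.07,0]
    - [0.7,0,0.002,0.03,0]
    - [0.7,0,0.002,0,0]
    - [0.7,0,0.002,0,0]

```text
time: 39.5
tool_pos: [525.6, -338.5, 132.1]
tool_rot: [3.138, -0.001, 0.8]
ft_force: [0.2, -0.3, -0.6]
width: 39.9
gripper_force: 12.0
```

```bash
python3 -c "
from look import *
go(422.4,-283.7,130,.8)"
```

```text
t 39.5 pos [ 525.6 -338.5  132.1] yaw 0.8 j6 0.14 | shift [-0.0543 -0.1871  0.0027] spin -0.0
```

Call:
arm_command:
  increments:
    - [0.7,-0.02,-0.07,0,0]
    - [0.7,-0.04,-0.14,0,0]
    - [0.7,-0.054,-0.187,0,0]
    - [0.7,-0.054,-0.187,0,0]
    - [0.7,-0.054,-0.187,0.05,0]
    - [0.7,-0.054,-0.187,0.1,0]
    - [0.7,-0.054,-0.187,0.12,0]
    - [0.7,-0.054,-0.187,0.12,0]

```text
time: 40.5
tool_pos: [421.7, -282.8, 56.7]
tool_rot: [-3.14, 0.0, 0.8]
ft_force: [0.5, 0.5, -0.9]
width: 39.7
gripper_force: 12.0
```

```bash
python3 - <<'E'
from look import *
go(422.4,-283.7,34.2,.8)
E
```

```text
t 40.5 pos [ 421.7 -282.8   56.7] yaw 0.8 j6 0.11 | shift [-0.0002  0.002   0.0374] spin -0.0
```

Next: lower, release, lift and head for orange.

Call:
arm_command:
  increments:
    - [0.7,0,0.002,0.015,0]
    - [0.7,0,0.002,0.028,0]
    - [0.7,0,0.002,0.035,0]
    - [0.7,0,0.002,0.0375,0]
    - [0.7,0,0.002,0.0375,0]

```text
time: 41.12
tool_pos: [422.6, -283.8, 35.2]
tool_rot: [3.142, -0.0, 0.8]
ft_force: [0.6, -0.4, -0.8]
width: 39.5
gripper_force: 12.0
```

```bash
python3 - <<'E'
from look import *
go(609.8,-236.6,140,.8)
E
```

```text
t 41.12 pos [ 422.6 -283.8   35.2] yaw 0.8 j6 0.11 | shift [ 0.2738  0.1689 -0.1746] spin -0.0
```

Call:
arm_command:
  increments:
    - [0.7,0,0,0.0015,0]
    - [0.35,0,0,0.0015,0]
    - [0.35,0,0,0.0015,0]
    - [0.35,0,0,0.0015,0]
    - [0.35,0,0,-0.05,0]
    - [0.35,0,0,-0.12,0]
    - [0.35,0.03,0.02,-0.175,0]
    - [0.35,0.1,0.06,-0.175,0]
    - [0.35,0.18,0.11,-0.175,0]
    - [0.35,0.24,0.15,-0.175,0]
    - [0.35,0.274,0.169,-0.175,0]
    - [0.35,0.274,0.169,-0.175,0]

```text
time: 42.62
tool_pos: [610.7, -235.7, 139.1]
tool_rot: [-3.14, 0.0, 0.802]
ft_force: [-0.4, -0.3, -0.2]
width: 57.1
gripper_force: 0.0
```

```bash
python3 - <<'E'
from look import *
c=snap('wrist','w17.png');caps(c,"wrist")
c=snap('top');caps(c,"top");caps(c,"placed",lo=47,hi=62,box=(385,455,-380,-125));batfit(c,(471,14))
go(609.8,-236.4,76,.8)
E
```

```text
wrist cap 610.2 -235.7 r 20.0 z 94.8 rgb [164.  80.  32.]
bat fit [471.2  13.7] 43 resid 0.9
t 42.73 pos [ 609.4 -236.7  139.8] yaw 0.8 j6 0.35 | shift [0.001  0.0002 0.1064] spin -0.0
```

Call:
arm_command:
  increments:
    - [0.35,0.001,0,0.05,0]
    - [0.35,0.001,0,0.09,0]
    - [0.35,0.001,0,0.106,0]
    - [0.35,0.001,0,0.106,0]
    - [0.7,0.001,0,0.106,0]
    - [0.7,0.001,0,0.106,0]
    - [0.7,0.001,0,0.106,0]
    - [0.7,0.001,0,0.106,0]
    - [0.7,0.001,0,0.08,0]
    - [0.7,0.001,0,0.04,0]
    - [0.7,0.001,0,0,0]
    - [0.7,0.001,0,0,0]

```text
time: 44.22
tool_pos: [611.5, -236.6, 143.3]
tool_rot: [3.137, -0.002, 0.8]
ft_force: [0.7, 0.0, -0.8]
width: 40.1
gripper_force: 12.0
```

```bash
python3 - <<'E'
from look import *
go(416.9,-159.9,60,.8)
E
```

```text
t 44.23 pos [ 611.5 -236.6  143.3] yaw 0.8 j6 0.35 | shift [-0.1346 -0.3222  0.1371] spin -0.0
```

Call:
arm_command:
  increments:
    - [0.7,-0.03,-0.06,0,0]
    - [0.7,-0.06,-0.15,0,0]
    - [0.7,-0.1,-0.24,0,0]
    - [0.7,-0.12,-0.29,0,0]
    - [0.7,-0.135,-0.322,0,0]
    - [0.7,-0.135,-0.322,0.05,0]
    - [0.7,-0.135,-0.322,0.1,0]
    - [0.7,-0.135,-0.322,0.137,0]
    - [0.7,-0.135,-0.322,0.137,0]
    - [0.7,-0.135,-0.322,0.137,0]

```text
time: 45.48
tool_pos: [415.5, -159.7, 58.4]
tool_rot: [3.141, -0.0, 0.8]
ft_force: [-0.4, 0.1, -0.0]
width: 39.6
gripper_force: 12.0
```

```bash
python3 - <<'E'
from look import *
go(416.9,-159.9,34.2,.8)
E
```

```text
t 45.48 pos [ 415.5 -159.7   58.4] yaw 0.8 j6 0.33 | shift [0.0014 0.002  0.0404] spin -0.0
```

Call:
arm_command:
  increments:
    - [0.7,0.001,0.002,0.015,0]
    - [0.7,0.001,0.002,0.028,0]
    - [0.7,0.001,0.002,0.035,0]
    - [0.7,0.001,0.002,0.039,0]
    - [0.7,0.001,0.002,0.04,0]
    - [0.7,0.001,0.002,0.04,0]

```text
time: 46.22
tool_pos: [416.6, -160.0, 35.8]
tool_rot: [3.141, -0.0, 0.8]
ft_force: [-5.8, 2.6, 11.0]
width: 39.5
gripper_force: 12.0
```

```bash
python3 - <<'E'
from look import *
go(612.5,-338,140,.8)
E
```

```text
t 46.23 pos [ 416.6 -160.    35.8] yaw 0.8 j6 0.33 | shift [ 0.0147  0.441  -0.1736] spin -0.0
```

Call:
arm_command:
  increments:
    - [0.7,-0.001,-0.0025,-0.003,0]
    - [0.7,-0.001,-0.0025,-0.003,0]
    - [0.7,-0.001,-0.0025,-0.001,0]
    - [0.7,-0.001,-0.0025,0,0]
    - [0.7,-0.001,-0.0025,0,0]

```text
time: 46.85
tool_pos: [415.2, -159.5, 35.8]
tool_rot: [3.141, -0.0, 0.8]
ft_force: [-4.6, 2.8, 13.7]
width: 39.5
gripper_force: 12.0
```

```bash
python3 - <<'E'
from look import *
s=robot.sense();print(s["ft_force"],s["ft_torque"])
go(612.5,-338,140,.8)
E
```

```text
[-4.58705218  2.81143481 13.68015443] [0.44866294 1.03999189 0.02446541]
t 46.85 pos [ 415.2 -159.5   35.8] yaw 0.8 j6 0.33 | shift [ 0.0157  0.4432 -0.1735] spin -0.0
```

```bash
python3 - <<'E'
from look import *
c=snap('wrist');P=cloud(c);p=robot.sense()["tool_pos"]
d=np.linalg.norm(P[...,:2]-p[:2],axis=-1);m=(d<17)&(P[...,2]>40)&(P[...,2]<75)
i=c["img"].astype(int);o=m&(i[...,0]>i[...,2]*1.8)
q=P[o];print(len(q),np.percentile(q[:,2],[5,25,50,75,95]).round(1))
A=np.c_[q[:,:2]-p[:2],np.ones(len(q))];g=abs(q[:,2]-np.median(q[:,2]))<4
print(np.linalg.lstsq(A[g],q[g,2],rcond=None)[0].round(3), q[g,:2].min(0),q[g,:2].max(0))
E
```

```text
3130 [51.9 52.4 52.8 53.2 53.8]
[-1.0000e-03  0.0000e+00  5.2832e+01] [ 398.40686833 -176.42033421] [ 432.22837479 -142.54014381]
```

Call:
arm_command:
  increments:
    - [0.7,0,0,-0.001,0]
    - [0.35,0,0,-0.001,0]
    - [0.35,0,0,-0.001,0]
    - [0.35,0,0,-0.001,0]
    - [0.35,0,0,-0.05,0]
    - [0.35,0,0,-0.12,0]
    - [0.35,0,0.06,-0.174,0]
    - [0.35,0.005,0.16,-0.174,0]
    - [0.35,0.01,0.26,-0.174,0]
    - [0.35,0.014,0.36,-0.174,0]
    - [0.35,0.0155,0.443,-0.174,0]
    - [0.35,0.0155,0.443,-0.174,0]

```text
time: 48.4
tool_pos: [612.7, -339.6, 132.8]
tool_rot: [-3.135, 0.002, 0.798]
ft_force: [-0.7, 0.6, -0.2]
width: 56.9
gripper_force: 0.0
```

```bash
python3 - <<'E'
from look import *
c=snap('wrist','w18.png');caps(c,"wrist")
c=snap('top');caps(c,"placed",lo=47,hi=62,box=(385,455,-380,-125))
go(612.5,-338,76,.8)
E
```

```text
wrist cap 613.0 -338.1 r 20.0 z 94.7 rgb [131. 104.  34.]
placed cap 424.2 -285.1 r 19.4 z 53.9 rgb [10. 53. 18.]
placed cap 415.9 -163.1 r 19.9 z 54.6 rgb [143.5  99.    0. ]
placed cap 420.0 -224.2 r 20.0 z 54.9 rgb [12.5 35.  68. ]
t 48.5 pos [ 611.9 -337.8  136.7] yaw 0.8 j6 0.22 | shift [0.0005 0.0013 0.1012] spin -0.001
```

Call:
arm_command:
  increments:
    - [0.35,0.001,0.001,0.05,0]
    - [0.35,0.001,0.001,0.085,0]
    - [0.35,0.001,0.001,0.101,0]
    - [0.35,0.001,0.001,0.101,0]
    - [0.7,0.001,0.001,0.101,0]
    - [0.7,0.001,0.001,0.101,0]
    - [0.7,0.001,0.001,0.101,0]
    - [0.7,0.001,0.001,0.101,0]
    - [0.7,0.001,0.001,0.08,0]
    - [0.7,0.001,0.001,0.04,0]
    - [0.7,0.001,0.001,0,0]
    - [0.7,0.001,0.001,0,0]

```text
time: 50.0
tool_pos: [614.1, -338.6, 141.5]
tool_rot: [3.137, -0.001, 0.8]
ft_force: [0.0, 0.1, 0.2]
width: 39.8
gripper_force: 12.0
```

```bash
python3 - <<'E'
from look import *
go(425.1,-345.7,60,.8)
E
```

```text
t 50.0 pos [ 614.1 -338.6  141.5] yaw 0.8 j6 0.22 | shift [-0.2281 -0.2182  0.1345] spin -0.0
```

Call:
arm_command:
  increments:
    - [0.7,-0.04,-0.04,0,0]
    - [0.7,-0.1,-0.1,0,0]
    - [0.7,-0.16,-0.155,0,0]
    - [0.7,-0.21,-0.2,0,0]
    - [0.7,-0.228,-0.218,0,0]
    - [0.7,-0.228,-0.218,0.05,0]
    - [0.7,-0.228,-0.218,0.1,0]
    - [0.7,-0.228,-0.218,0.134,0]
    - [0.7,-0.228,-0.218,0.134,0]
    - [0.7,-0.228,-0.218,0.134,0]

```text
time: 51.25
tool_pos: [424.6, -345.2, 58.9]
tool_rot: [3.14, -0.0, 0.8]
ft_force: [0.6, 0.3, -0.7]
width: 39.9
gripper_force: 12.0
```

```bash
python3 - <<'E'
from look import *
go(425.1,-345.7,35,.8)
E
```

```text
t 51.25 pos [ 424.6 -345.2   58.9] yaw 0.8 j6 0.03 | shift [0.     0.0011 0.0399] spin 0.0
```

Call:
arm_command:
  increments:
    - [0.7,0,0.001,0.015,0]
    - [0.7,0,0.001,0.028,0]
    - [0.7,0,0.001,0.035,0]
    - [0.7,0,0.001,0.039,0]
    - [0.7,0,0.001,0.04,0]
    - [0.7,0,0.001,0.04,0]

```text
time: 52.0
tool_pos: [424.3, -345.2, 36.3]
tool_rot: [3.141, 0.0, 0.8]
ft_force: [-5.4, 4.5, 12.9]
width: 40.2
gripper_force: 12.0
```

```bash
python3 - <<'E'
from look import *
c=snap('wrist');P=cloud(c);s=robot.sense();p=s["tool_pos"]
d=np.linalg.norm(P[...,:2]-p[:2],axis=-1);m=(d<17)&(P[...,2]>40)&(P[...,2]<75)
i=c["img"].astype(int);o=m&(i[...,0]>i[...,2]*1.8);q=P[o];print(s["ft_force"],p,len(q),np.percentile(q[:,2],[5,50,95]).round(1))
E
```

```text
[-5.45079677  4.84442833 11.99018174] [ 424.23824648 -345.20771205   36.31740451] 3124 [51.9 52.8 53.8]
```

Yellow is seated (top reading 52.8, as for blue and orange). Release and retreat to the start side.

Call:
arm_command:
  increments:
    - [0.7,0,0,-0.001,0]
    - [0.35,0,0,-0.001,0]
    - [0.35,0,0,-0.001,0]
    - [0.35,0,0,-0.001,0]
    - [0.35,0,0,-0.001,0]
    - [0.35,0,0,-0.05,0]
    - [0.35,0,0,-0.12,0]
    - [0.35,0,0,-0.22,0]
    - [0.35,-0.1,0.05,-0.3,0]
    - [0.35,-0.2,0.12,-0.35,0]
    - [0.35,-0.3,0.15,-0.35,0]
    - [0.35,-0.3,0.15,-0.35,0]

```text
time: 53.55
tool_pos: [362.0, -539.8, 244.0]
tool_rot: [3.141, 0.001, 0.798]
ft_force: [0.7, 0.4, 0.1]
width: 56.9
gripper_force: 0.0
```

```bash
python3 - <<'E'
from look import *
print(robot.sense()["tool_pos"],robot.sense()["ft_force"])
c=snap('top','fin.png');caps(c,"placed",lo=47,hi=62,box=(385,455,-380,-125));batfit(c,(471,14));inrack(c,163.7,"L");inrack(c,87.9,"R")
caps(c,"nozzle",lo=66,hi=86)
i=c["img"][110:290,190:460,::-1];cv2.imwrite('pics/fin.png',cv2.convertScaleAbs(cv2.resize(i,None,fx=2.9,fy=2.9,interpolation=cv2.INTER_CUBIC),alpha=1.4))
E
```

```text
[ 361.98067303 -539.78869024  244.03906412] [0.71593874 0.44526175 0.09018495]
placed cap 423.3 -286.2 r 19.9 z 53.9 rgb [ 29. 113.  42.]
placed cap 424.2 -348.0 r 19.9 z 54.6 rgb [143. 125.   0.]
placed cap 415.5 -162.7 r 20.0 z 54.2 rgb [145. 107.   2.]
placed cap 419.9 -224.1 r 19.6 z 54.5 rgb [ 37.  82. 142.]
bat fit [471.1  13.6] 42 resid 0.8
L -90 -70 38 z [29.6 48.7 51.7]
L -60 -40 38 z [-0.6 47.4 50.6]
L -35 -20 27 z [26.2 46.7 50.8]
L -5 0 15 z [29.5 33.5 37.4]
L 5 15 27 z [29.5 33.8 37.1]
L 25 35 30 z [30.2 33.1 35.4]
L 45 55 28 z [30.5 33.7 36.3]
R -90 -70 35 z [45.  48.3 52. ]
R -60 -40 36 z [44.9 47.6 50.1]
R -35 -20 25 z [44.8 48.  51.9]
R -5 0 13 z [30.9 34.3 36.2]
R 5 15 29 z [29.8 34.  36.8]
R 25 35 27 z [30.6 33.6 35.5]
R 45 55 28 z [29.7 31.5 34.8]
nozzle cap 607.3 -235.8 r 14.3 z 72.9 rgb [130.5 100.5  47. ]
nozzle cap 611.0 -342.2 r 14.6 z 72.5 rgb [125.5 121.   59. ]
nozzle cap 520.9 -259.7 r 14.5 z 72.3 rgb [ 81.  90. 115.]
nozzle cap 521.2 -336.3 r 15.6 z 72.1 rgb [ 84.  104.   70.5]
```

View pics/fin.png

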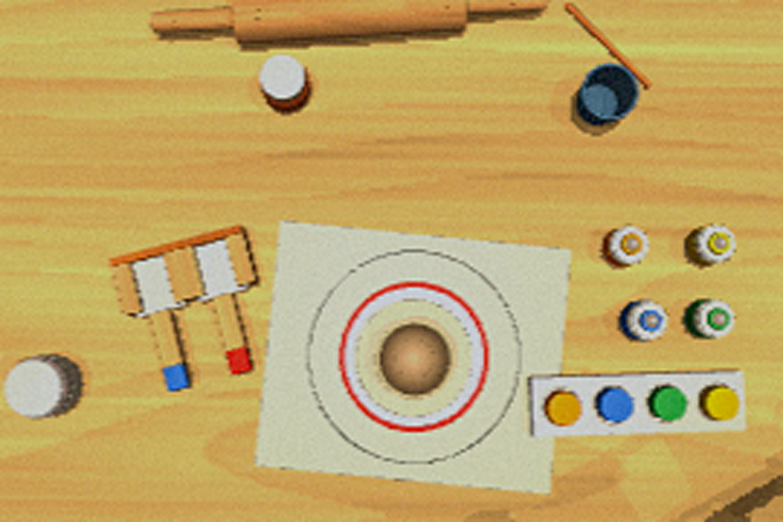

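The final view shows both scrapers home in their bays, ending at (176,377) and (238,360). The bat is centred in the red ring at (414,357), the four caps are in the tray along y≈405, and the bottles are standing. I'm handing it in.

```bash
python3 -c "
from bench import robot
print(robot.sign_off())"
```

```text
the job is handed in; nothing more can be done
None
```

I handed the job in at about 54 s: both scrapers are home in the rack (blue had come partly out after its first insertion and was put back before anything else was moved), the bat is centred in the red ring, and all four caps are seated in the tray with the bottles standing; the sign-off returned no verdict.

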